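Charge the tube magazine with the tipping scoop

TASK

Charge the feeder's magazine: first lay all the loose aluminium tubes from the green-rimmed stock tray side by side in the sheet-steel scoop where it stands on its black mat, three in the bottom row and the rest saddled in the gaps of the row below. Once every tube is in the scoop and lies still, lift the scoop by its upright grip plate, carry it level to the magazine, turn it so that the tubes are parallel with the narrow slot and the pouring lip is over the chute, and only then tip all the tubes through the slot. Finally set the empty scoop back upright on the middle of its mat, and leave the other things on the bench alone.

Things in the scene. Friction and masses are not known exactly. Their poses are not given: they have to be found in the camera images.
- tray: fixed low stock tray, 370 mm along its x, 324 mm along its y, origin at the centre of its underside. Dark floor 3 mm thick, flat for y = -120 to +120 mm, beyond that rising at 15 degrees to 13 mm; green rim 18 mm high along the y edges, 8 mm at the x ends. The tubes start on its floor, 95 mm apart, in two columns of up to three, roughly along the tray's x; four to six tubes are present.
- tube1: aluminium tube, outer diameter 20 mm, length 140 mm, 45 g, dark bore at its ends; this point is at its centre, its own x axis runs along the tube. It can roll. All tubes are alike; some are absent.
- tube2: aluminium tube, outer diameter 20 mm, length 140 mm, 45 g, dark bore at its ends; this point is at its centre, its own x axis runs along the tube. It can roll. All tubes are alike; some are absent.
- tube3: aluminium tube, outer diameter 20 mm, length 140 mm, 45 g, dark bore at its ends; this point is at its centre, its own x axis runs along the tube. It can roll. All tubes are alike; some are absent.
- tube4: aluminium tube, outer diameter 20 mm, length 140 mm, 45 g, dark bore at its ends; this point is at its centre, its own x axis runs along the tube. It can roll. All tubes are alike; some are absent.
- tube5: aluminium tube, outer diameter 20 mm, length 140 mm, 45 g, dark bore at its ends; this point is at its centre, its own x axis runs along the tube. It can roll. All tubes are alike; some are absent.
- tube6: aluminium tube, outer diameter 20 mm, length 140 mm, 45 g, dark bore at its ends; this point is at its centre, its own x axis runs along the tube. It can roll. All tubes are alike; some are absent.
- mat: fixed black rubber parking mat, 160 x 180 x 4 mm, origin at the centre of its underside; the scoop starts on its middle and goes back there
- scoop: loose sheet-steel scoop, 260 g, 162 mm wide along its y; origin on its underside. Its -x points to the pouring lip, +x to the grip plate, y along the tubes, z up. Tubes stay in it while it is level and roll out over the lip when the lip is tipped down by more than about 30 degrees; 45 to 50 degrees empties it.
- scoop_in (a point): point on the scoop's floor at x = 0, z = 8 mm, scoop's axes. Floor: x = -32 to +30 mm, 156 mm along y between end walls 34 mm high, sloping 4 degrees down to the back wall (x = 30, top z = 22 mm), so tubes roll back; behind it a shelf rises to x = 68, z = 38 mm. Tube centres when laid: bottom row x = 20, 0, -20, z = 17 to 19 mm; second row x = 10, -10, z = 35; third x = 0, z = 53 mm.
- scoop_lip (a point): middle of the pouring lip, at x = -70, y = 0, z = 28 mm in the scoop's axes; the floor turns up to it at 25 degrees from x = -32 mm
- scoop_grip (a point): centre of the upper part of the scoop's upright grip plate, at x = +72, y = 0, z = 68 mm in the scoop's axes. The plate is 8 mm thick along x, 60 mm wide along y, its top at z = 85 mm; pinch it from above across its thickness, firmly (40 N or more): the weight hangs on one side of it.
- magazine: fixed green tube magazine, 134 mm along its x, 196 mm along its y; origin at the centre of its underside, its -x side faces the robot. Back board (inner face x = -45, top z = 160 mm), then the slot, then the chute above a clear front panel; end walls 160 mm high, 184 mm apart inside. Tubes drop through the slot onto the floor inside, which falls from z = 36 to 6 mm at the clear front.
- slot (a point): centre of the slot in the magazine (x = -31, z = 100 mm), 27 mm wide along the magazine's x, 184 mm long along its y; same axes
- chute (a point): middle of the magazine's steel slippery chute, same axes, at x = +25, z = 117 mm: it rises at 22 degrees from the slot (x = -18, z = 100 mm) to x = +64, z = 133 mm. Tubes poured onto it towards the magazine's -x roll down into the slot.
- flange: bystander, to be left alone: dark steel flange ring, 90 mm across, 30 mm high
- wrench: bystander, to be left alone: steel spanner, 200 mm
- hammer: bystander, to be left alone: hammer, 260 mm
- oil: bystander, to be left alone: white plastic bottle, 66 mm across, 190 mm high
- tin: bystander, to be left alone: steel tin, 80 mm across, 80 mm high
- jaw: bystander, to be left alone: dark steel jaw block 60 x 40 x 35 mm
- brush: bystander, to be left alone: brush, 200 mm
- roller: bystander, to be left alone: upright steel roller, 60 mm across, 60 mm high
Things that resemble listed ones, but are neither listed nor needed, are in the scene too. What is shaped like the tube4 but pink or purple is not meant.

How it is judged:
On the way, in this order (a step that is already met when the one before it is completed fails the run):
1. every tube lies still in the scoop, parallel with it, the scoop standing on its mat and nothing held (x of tube1 in the frame of scoop between -0.045 and 0.034 m and y of tube1 in the frame of scoop between -0.02 and 0.02 m and z of tube1 in the frame of scoop between 0.008 and 0.075 m and angle between the x axis of each of tube1, tube2, tube3, tube4, tube5, tube6 and the y axis of scoop, either way round below 0.15 rad and linear speed of each of tube1, tube2, tube3, tube4, tube5, tube6 below 0.03 m/s and contact force between the fingers and tube1 below 0.1 N and x of tube2 in the frame of scoop between -0.045 and 0.034 m and y of tube2 in the frame of scoop between -0.02 and 0.02 m and z of tube2 in the frame of scoop between 0.008 and 0.075 m and contact force between the fingers and tube2 below 0.1 N and x of tube3 in the frame of scoop between -0.045 and 0.034 m and y of tube3 in the frame of scoop between -0.02 and 0.02 m and z of tube3 in the frame of scoop between 0.008 and 0.075 m and contact force between the fingers and tube3 below 0.1 N and x of tube4 in the frame of scoop between -0.045 and 0.034 m and y of tube4 in the frame of scoop between -0.02 and 0.02 m and z of tube4 in the frame of scoop between 0.008 and 0.075 m and contact force between the fingers and tube4 below 0.1 N and x of tube5 in the frame of scoop between -0.045 and 0.034 m and y of tube5 in the frame of scoop between -0.02 and 0.02 m and z of tube5 in the frame of scoop between 0.008 and 0.075 m and contact force between the fingers and tube5 below 0.1 N and x of tube6 in the frame of scoop between -0.045 and 0.034 m and y of tube6 in the frame of scoop between -0.02 and 0.02 m and z of tube6 in the frame of scoop between 0.008 and 0.075 m and contact force between the fingers and tube6 below 0.1 N and horizontal distance between scoop and mat below 0.04 m and angle between scoop's own z axis and vertical below 0.06 rad and height (world z) of scoop below 0.01 m), for 0.3 s.
2. the scoop is held over the magazine, turned parallel with the slot (within about 11 degrees), with all tubes still in it (x of tube1 in the frame of scoop between -0.045 and 0.034 m and y of tube1 in the frame of scoop between -0.02 and 0.02 m and z of tube1 in the frame of scoop between 0.008 and 0.075 m and angle between the x axis of each of tube1, tube2, tube3, tube4, tube5, tube6 and the y axis of scoop, either way round below 0.15 rad and x of tube2 in the frame of scoop between -0.045 and 0.034 m and y of tube2 in the frame of scoop between -0.02 and 0.02 m and z of tube2 in the frame of scoop between 0.008 and 0.075 m and x of tube3 in the frame of scoop between -0.045 and 0.034 m and y of tube3 in the frame of scoop between -0.02 and 0.02 m and z of tube3 in the frame of scoop between 0.008 and 0.075 m and x of tube4 in the frame of scoop between -0.045 and 0.034 m and y of tube4 in the frame of scoop between -0.02 and 0.02 m and z of tube4 in the frame of scoop between 0.008 and 0.075 m and x of tube5 in the frame of scoop between -0.045 and 0.034 m and y of tube5 in the frame of scoop between -0.02 and 0.02 m and z of tube5 in the frame of scoop between 0.008 and 0.075 m and x of tube6 in the frame of scoop between -0.045 and 0.034 m and y of tube6 in the frame of scoop between -0.02 and 0.02 m and z of tube6 in the frame of scoop between 0.008 and 0.075 m and height (world z) of scoop above 0.1 m and horizontal distance between scoop and slot below 0.16 m and angle between the y axis of scoop and the y axis of slot, either way round below 0.2 rad), for 0.1 s.
3. all the tubes have gone through the slot and lie inside the magazine (x of tube1 in the frame of magazine between -0.055 and 0.066 m and y of tube1 in the frame of magazine between -0.06 and 0.06 m and z of tube1 in the frame of magazine between 0 and 0.085 m and x of tube2 in the frame of magazine between -0.055 and 0.066 m and y of tube2 in the frame of magazine between -0.06 and 0.06 m and z of tube2 in the frame of magazine between 0 and 0.085 m and x of tube3 in the frame of magazine between -0.055 and 0.066 m and y of tube3 in the frame of magazine between -0.06 and 0.06 m and z of tube3 in the frame of magazine between 0 and 0.085 m and x of tube4 in the frame of magazine between -0.055 and 0.066 m and y of tube4 in the frame of magazine between -0.06 and 0.06 m and z of tube4 in the frame of magazine between 0 and 0.085 m and x of tube5 in the frame of magazine between -0.055 and 0.066 m and y of tube5 in the frame of magazine between -0.06 and 0.06 m and z of tube5 in the frame of magazine between 0 and 0.085 m and x of tube6 in the frame of magazine between -0.055 and 0.066 m and y of tube6 in the frame of magazine between -0.06 and 0.06 m and z of tube6 in the frame of magazine between 0 and 0.085 m), for 0.2 s.
At the end, for the whole second after the job is handed in: All tubes present lie at rest inside the magazine (centres less than 85 mm above the bench); the empty scoop stands level on its mat, its origin within 40 mm of the mat's centre (all of step 3 and linear speed of each of tube1, tube2, tube3, tube4, tube5, tube6 below 0.03 m/s and horizontal distance between scoop and mat below 0.04 m and angle between scoop's own z axis and vertical below 0.06 rad and height (world z) of scoop below 0.01 m and linear speed of scoop below 0.02 m/s); the robot touches nothing.
It fails at once if another thing on the bench is knocked more than 50 mm away (distance of any of flange, wrench, hammer, oil, tin, jaw, brush, roller from where it was at the start of the episode above 0.05 m).
Of tube1, tube2, tube3, tube4, tube5, tube6 only 4 to 6 are there at a start; the rules pass over those that are not, and their reading is None.
At some moment in a run one of tube1, tube2, tube3, tube4, tube5, tube6 may be knocked a few centimetres aside while the robot is not near it.
It also fails if it takes over 210 s, if anything falls off the work surface, if the arm or the gripper's body presses on something with over 40 N, if the wrist force passes 120 N, or if a joint passes its speed limit or range.

ROBOT

A 6-joint arm with a two-finger parallel gripper is mounted at the origin on the work surface. World frame = base frame: x ahead of the robot, y to its left, z up, the work surface at z = 0. Lengths are in m, angles in rad, forces in N, time in s.
With the tool pointing down it reaches from about 0.225 to 0.875 m from the base axis. Payload 3.4 kg.
Tool frame: the origin (TCP) lies on the centre line of the jaws, within the pads' length; the fingertips stand 11 mm ahead of it and the grasp point (between the pads) lies 8 mm behind it; z points along the fingers, y is the line along which they close (so a half turn about z gives the same grasp; the last joint's range is limited). The gripper opens to 85 mm and grips with 20 to 120 N. Pads are 22 mm wide; open, the fingers measure 114 mm over their backs; the gripper's body (76 mm by 85 mm) begins 54 mm behind the grasp point. The pads swing forward as they close: fully open they stand 13 mm farther back than shut.
Start: joints at [1.04, 0.276, 1.505, -0, 1.361, -0.121], TCP at [0.229, 0.527, 0.242] pointing down, gripper open.
Joint ranges: [-2.89, 2.89], [-0.75, 2.08], [0.22, 2.7], [-1.18, 4.32], [0.11, 2.71], [-2.7, 2.7]. Speed limits (rad/s): [2.57, 2.57, 3.14, 3.14, 3.14, 3.14].

INTERFACE

Orientations are given as a unit quaternion [w, x, y, z].
In Python, from rig import manip, eyes, job gives the robot as it stands.
- The arm moves only by the tool drive_tool, never from a script. Its argument "rows" is a list of rows, each a list of 3 entries, a list of its own where there are three numbers: the turn, a rotation vector about the world's x, y, z in rad, then the shift along the world's x, y, z in cm, then the finger opening in cm, from 0 to 8.54. A call has 1 to 8 rows; each row shifts and turns the commanded pose from where the row before left it; what a row does not reach is not made up. A row lasts 1/8 s, in which the tool goes at most 62.5 mm and 10.7 degrees, less where a joint would pass 70% of its speed; a pose out of reach is approached as far as the arm can. A call is refused whole if a number of a shift passes 6.25 or a number of a turn 0.188, either way. A call with a gripper value outside its range is refused whole. The fingers move at their own pace and stop on an object; "force" is the grip in N (left out, the last holds). Time passes only in rows, so rows that do not move let the fingers close. It gives the time, the measured TCP pose, the force, the opening and the grip force at its end, in the units of the state.
- manip.get_state(): the state, without advancing time (a new reading comes with each control period).
- eyes.get_image(name): name is "scene" or "side" or "wrist"; returns the picture (400x640x3 uint8, red, green, blue); there is no depth.
- eyes.get_calibration(name): a dict with "camera_matrix" (3x3 intrinsics, pixels), "k1" (the pictures are not rectified: a ray, as slopes to the right and down, at radius r is drawn at 1 + k1 r^2 times it, then the intrinsics apply), "view" (4x4, takes a point from world to camera coordinates). Camera axes: x right, y up, looking along -z (the intrinsics and any distortion apply to the point x, -y, -z); pixel columns grow to the right and rows downward; lengths in m; the calibration is good to about 2 mm. A picture is of the moment at which its call begins: read the wrist's pose just before it. get_calibration takes no time and is no camera call; for the wrist camera it gives the pose at the moment of the call.
- job.sign_off(): hands the job in; it is judged then, once.
The state is a dict: "clock": time; "qpos": joint angles; "qd": joint speeds; "effort": joint torques, N m; "position": TCP position; "ee_rot": TCP orientation; "contact_force": force on the tool from outside, world axes, zero at the start; "moment": the same for the moment, N m; "width": finger opening in m; "gripper_force": force on a finger pad.
Only numpy, scipy, OpenCV 4.12 (cv2) and the standard library are available. Lean on these libraries where they do the work, as an engineer would, in place of code of your own. Each camera call takes 0.05 s, during which the arm holds its last target. There are 200 camera calls.

## Working session

There is one attempt and no reset: what is moved stays moved. The work goes in short steps, Python scripts to look and compute and a tool call to move; the robot and the scene stay as the last step left them, time stands still between calls to the robot, and variables do not carry over. Pictures are saved under pics/ and viewed, at most 14 in all, crops included, and the job is handed in when it is done.

Besides the shell and the picture viewer there is one more tool, called after "Request:" as name(argument=value, ...) on one line, values as JSON. drive_tool: Moves the arm, as the interface text tells. Its arguments: {"type":"object","properties":{"rows":{"type":"array"},"force":{"type":"number"}},"required":["rows"]}

```bash
ls; mkdir -p pics; cat > h.py <<'E'
import numpy as np, cv2
from rig import manip, eyes, job
def snap(n,f):
    c=eyes.get_calibration(n); im=np.array(eyes.get_image(n)); cv2.imwrite('pics/'+f,im[:,:,::-1]); return im,c
def ray(c,u,v):
    K=np.array(c['camera_matrix']); d=np.array([c['k1'],0,0,0,0],float)
    p=cv2.undistortPoints(np.array([[[u,v]]],float),K,d)[0,0]
    V=np.array(c['view']); R=V[:3,:3]; t=V[:3,3]
    return -R.T@t, R.T@np.array([p[0],-p[1],-1.])
def onz(c,u,v,z):
    o,d=ray(c,u,v); return o+d*(z-o[2])/d[2]
def proj(c,P):
    P=np.atleast_2d(P); V=np.array(c['view']); q=P@V[:3,:3].T+V[:3,3]; s=np.c_[q[:,0]/-q[:,2],-q[:,1]/-q[:,2]]
    s=s*(1+c['k1']*(s**2).sum(1,keepdims=True)); K=np.array(c['camera_matrix']); return s@K[:2,:2].T+K[:2,2]
E
python3 - <<'E'
from h import *
for n in('scene','side','wrist'):
    im,c=snap(n,n+'0.png'); o,d=ray(c,320,200); print(n,o.round(3),d.round(3),c['k1'],np.array(c['camera_matrix'])[0,0])
s=manip.get_state(); print(s)
E
```

```text
pics
scene [1.431 0.753 1.063] [-0.619 -0.471 -0.628] 0.006807938949357305 493.8312366905113
side [-0.102 -0.929  1.238] [ 0.354  0.598 -0.719] -0.13204476959198308 472.3895565409225
wrist [0.158 0.559 0.374] [ 0.278 -0.11  -0.954] -0.012762303351680632 306.8395172046944
{'clock': 0.15, 'qpos': array([ 1.04001095e+00,  2.76466991e-01,  1.50582034e+00, -1.45567276e-06,
        1.36068536e+00, -1.21031287e-01]), 'qd': array([ 0.00065849, -0.00079546, -0.00577966,  0.00057071, -0.00141761,
       -0.0009753 ]), 'effort': array([ 9.31301693e-04, -4.17146015e+01, -2.46032363e+01, -2.71386045e-05,
        7.63612683e-03, -6.29608877e-06]), 'position': array([0.22890833, 0.5270774 , 0.24163733]), 'ee_rot': array([-2.20248036e-04,  2.03446582e-01,  9.79085804e-01, -6.53922408e-04]), 'contact_force': array([-0.27539702,  0.37960698,  0.06208661]), 'moment': array([ 0.01150122, -0.03824674, -0.00707479]), 'gripper_force': 0.0, 'width': 0.08544153621455225}
```

View pics/scene0.png

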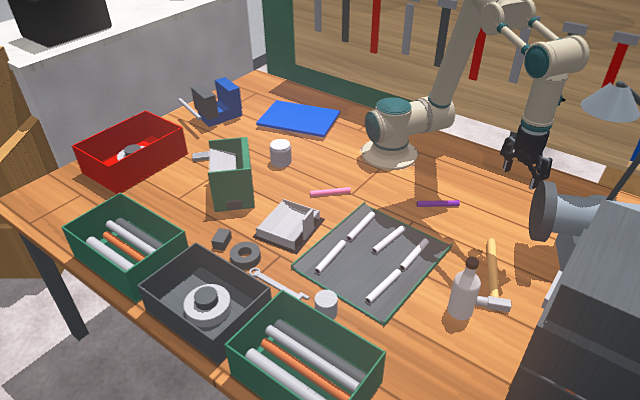

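View pics/side0.png

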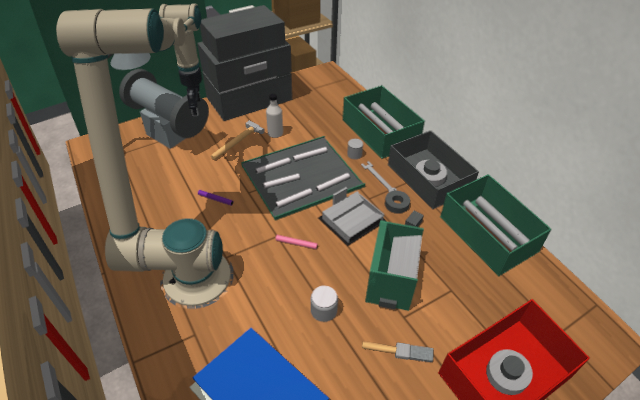

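The scene shows five loose tubes on the tray, with centres at about (360,226), (331,257), (388,240), (412,253) and (382,286). The scoop is at (290,222) and the magazine at (230,172).
These could be mistaken for the tubes: the pink rod (330,191), the purple rod (438,203), and the grey and orange rods in the bins at (120,240) and (310,360). None of those lies in the tray, so I choose the five tray tubes. I'll check them in a close crop.

```bash
python3 - <<'E'
import cv2
a=cv2.imread('pics/scene0.png')[130:330,195:465]; cv2.imwrite('pics/c1.png',cv2.resize(a,(783,580),interpolation=cv2.INTER_CUBIC))
a=cv2.imread('pics/side0.png')[130:310,230:450]; cv2.imwrite('pics/c2.png',cv2.resize(a,None,fx=3.2,fy=3.2,interpolation=cv2.INTER_CUBIC))
E
```

```text
(no output)
```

View pics/c1.png

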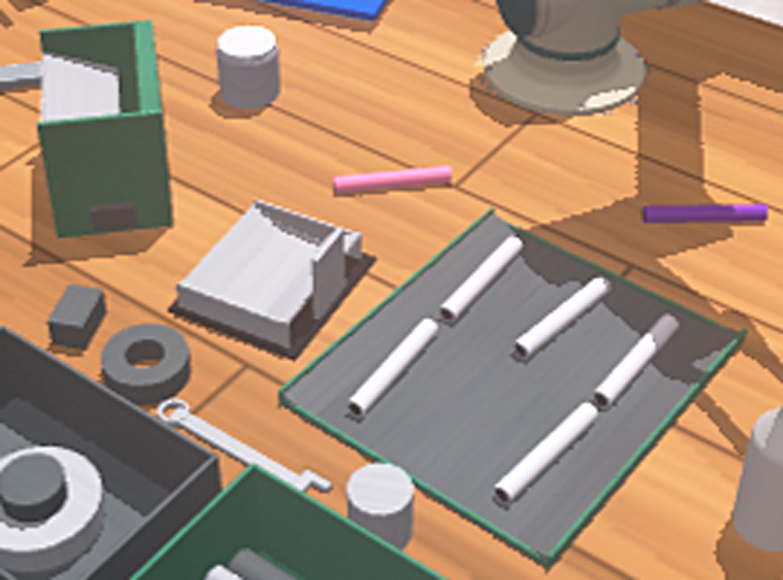

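View pics/c2.png

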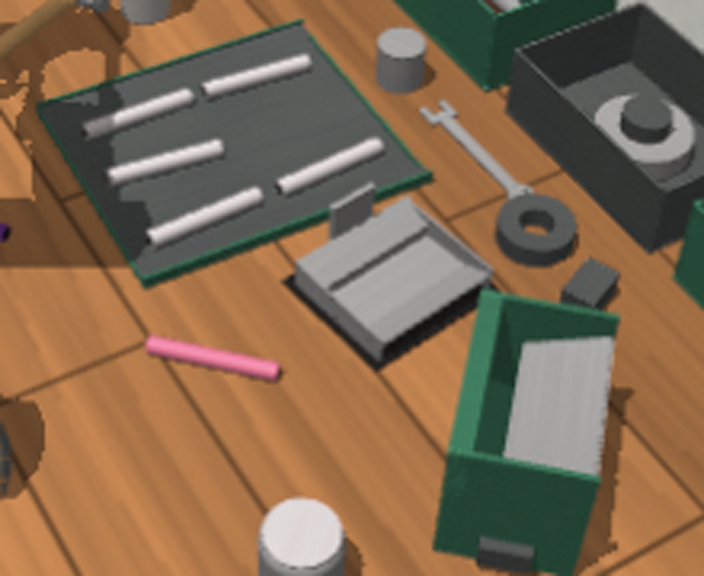

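The crop confirms the choice: five light grey tubes with dark bores lie on the dark tray, and the scoop's lip points towards the magazine. Next I'll measure everything from both views.

```bash
cat > m.py <<'E'
from h import *
def pts(c,L,z,s,o): 
    return np.array([onz(c,u/s+o[0],v/s+o[1],z) for u,v in L])[:,:2]
S,D=[eyes.get_calibration(n) for n in('scene','side')]
A=(2.9,(195,130)); B=(3.2,(230,130))
def show(n,a): print(n); print(np.array(a).round(4).tolist())
show('tray sc',pts(S,[(490,212),(743,333),(548,565),(283,400)],.018,*A))
show('tray sd',pts(D,[(300,22),(432,178),(147,285),(38,105)],.018,*B))
show('mag sc',pts(S,[(40,30),(150,22),(163,113),(38,125)],.16,*A))
show('mag sd',pts(D,[(480,292),(618,317),(600,480),(440,455)],.16,*B))
show('mat sc R,B,L',pts(S,[(375,258),(297,356),(170,310)],.004,*A))
show('mat sd L,bottom',pts(D,[(285,282),(380,368)],.004,*B))
def tri(a,b):
    o1,d1=ray(S,a[0]/2.9+195,a[1]/2.9+130);o2,d2=ray(D,b[0]/3.2+230,b[1]/3.2+130)
    t=np.linalg.lstsq(np.c_[d1,-d2],o2-o1,rcond=None)[0]; p,q=o1+d1*t[0],o2+d2*t[1]; return (p+q)/2,np.linalg.norm(p-q)
for n,a,b in [('plate top1',(314,260),(330,205)),('plate top2',(342,232),(375,184)),('lipA',(258,203),(380,352)),]: 
    p,e=tri(a,b); print(n,p.round(4),round(e,4))
for n,c in(('scene',S),('side',D)):
    im=cv2.imread(f'pics/{n}0.png'); g=cv2.cvtColor(im,cv2.COLOR_BGR2HSV)
    tr=np.array(pts(*((S,[(490,212),(743,333),(548,565),(283,400)],.018)+A) if n=='scene' else ((D,[(300,22),(432,178),(147,285),(38,105)],.018)+B)))
    ctr=tr.mean(0); tr=ctr+(tr-ctr)*.93
    poly=proj(c,np.c_[tr,np.full(4,.01)]).astype(np.int32); m=np.zeros(im.shape[:2],np.uint8); cv2.fillPoly(m,[poly],255)
    w=((g[:,:,2]>118)&(g[:,:,1]<60)&(m>0)).astype(np.uint8)
    k,lab,st,ce=cv2.connectedComponentsWithStats(w)
    for i in range(1,k):
        if st[i,4]<40: continue
        r,cc=np.where(lab==i); P=np.array([onz(c,x,y,.015)[:2] for x,y in zip(cc,r)])
        mu=P.mean(0); U=np.linalg.svd(P-mu,full_matrices=False)[2][0]; t=(P-mu)@U
        print(n,'px',ce[i].round(1),st[i,4],'mid',(mu+U*(t.max()+t.min())/2).round(4),'yaw',round(np.degrees(np.arctan2(U[1],U[0]))%180,1),'len',round(np.ptp(t),3))
E
python3 m.py
```

```text
tray sc
[[0.3278, 0.0974], [0.3392, 0.417], [0.7108, 0.406], [0.697, 0.0926]]
tray sd
[[0.6945, 0.3933], [0.6821, 0.0681], [0.3207, 0.0808], [0.3342, 0.4093]]
mag sc
[[0.507, -0.4283], [0.4167, -0.3352], [0.5455, -0.1934], [0.6419, -0.2871]]
mag sd
[[0.5439, -0.2005], [0.6401, -0.2915], [0.5102, -0.4299], [0.4049, -0.3387]]
mat sc R,B,L
[[0.4581, 0.0292], [0.6304, 0.056], [0.6576, -0.0981]]
mat sd L,bottom
[[0.4591, 0.0224], [0.4855, -0.1304]]
plate top1 [0.5411 0.0326 0.0674] 0.0366
plate top2 [0.5552 0.0352 0.1052] 0.0393
lipA [ 0.4838 -0.124   0.0259] 0.0073
scene px [368.6 264.3] 7556 mid [0.5253 0.2451] yaw 25.6 len 0.442
side px [309.8 152.5] 158 mid [0.5987 0.3367] yaw 174.7 len 0.144
side px [274.5 163.6] 144 mid [0.4397 0.3456] yaw 179.9 len 0.14
side px [281.5 179.5] 183 mid [0.4297 0.2519] yaw 173.3 len 0.14
side px [332.8 180.7] 177 mid [0.594  0.1519] yaw 3.2 len 0.144
side px [293.6 196.5] 197 mid [0.428  0.1503] yaw 1.9 len 0.144
```

The measurements agree. Mat centre is about (0.558,-0.037) with scoop +x at yaw 100°. Magazine centre is about (0.526,-0.313), yaw -45°. The tubes run close to world x. Next I move above for a wrist view.

Request:
drive_tool(rows=[[[0, 0, 0.082], [3, -5, 0.7], 5], [[0, 0, 0.082], [3, -5, 0.7], 5], [[0, 0, 0.082], [3, -5, 0.7], 5], [[0, 0, 0.082], [3, -5, 0.7], 5], [[0, 0, 0.082], [3, -5, 0.7], 5], [[0, 0, 0], [3, -5, 0.7], 5], [[0, 0, 0], [3, -5, 0.7], 5], [[0, 0, 0], [3, -5, 0.7], 5]], force=30)

```text
clock: 1.15
position: [0.4697, 0.1257, 0.2985]
ee_rot: [0.0, -0.0, 1.0, 0.0]
contact_force: [-0.0, 0.5, -0.3]
width: 0.0498
gripper_force: 0.0
```

Request:
drive_tool(rows=[[[0, 0, 0], [0, 0, 0], 5], [[0, 0, 0], [0, 0, 0], 5]])

```text
clock: 1.4
position: [0.4686, 0.1276, 0.2979]
ee_rot: [-0.001, 0.0, 1.0, 0.0]
contact_force: [-0.5, 0.7, 0.4]
width: 0.0501
gripper_force: 0.0
```

```bash
cat > w.py <<'E'
from h import *
import sys
def axes(c,mask,z,minA=150):
    k,lab,st,ce=cv2.connectedComponentsWithStats(mask.astype(np.uint8)); out=[]
    for i in range(1,k):
        if st[i,4]<minA: continue
        r,cc=np.where(lab==i); P=np.array([onz(c,x,y,z)[:2] for x,y in zip(cc,r)])
        mu=P.mean(0); U,=np.linalg.svd(P-mu,full_matrices=False)[2][:1]; t=(P-mu)@U; s=(P-mu)@np.array([-U[1],U[0]])
        out.append(dict(px=ce[i].round(0),n=st[i,4],mid=(mu+U*(t.max()+t.min())/2).round(4),yaw=round((np.degrees(np.arctan2(U[1],U[0]))+90)%180-90,1),len=round(np.ptp(t),3),wid=round(np.ptp(s),3)))
    return out
if __name__=='__main__':
    im,c=snap('wrist',sys.argv[1]); s=manip.get_state(); print(s['position'].round(4),s['qpos'].round(3),s['ee_rot'].round(4),s['width'])
    g=cv2.cvtColor(im,cv2.COLOR_RGB2HSV)
    for o in axes(c,(g[:,:,2]>145)&(g[:,:,1]<50),.016): print(o)
E
python3 w.py w1.png
```

```text
[0.4683 0.1281 0.2979] [ 1.230e-01  1.120e-01  1.581e+00  1.000e-03  1.450e+00 -1.449e+00] [-7.e-04 -4.e-04  1.e+00  4.e-04] 0.049948312045654066
{'px': array([501., 123.]), 'n': np.int32(5558), 'mid': array([0.4217, 0.3707]), 'yaw': np.float64(-12.5), 'len': np.float64(0.185), 'wid': np.float64(0.09)}
{'px': array([332., 129.]), 'n': np.int32(1586), 'mid': array([0.4268, 0.1497]), 'yaw': np.float64(1.3), 'len': np.float64(0.142), 'wid': np.float64(0.02)}
{'px': array([425., 133.]), 'n': np.int32(3367), 'mid': array([0.4317, 0.2728]), 'yaw': np.float64(8.1), 'len': np.float64(0.156), 'wid': np.float64(0.102)}
{'px': array([399., 115.]), 'n': np.int32(224), 'mid': array([0.4071, 0.2359]), 'yaw': np.float64(-3.0), 'len': np.float64(0.056), 'wid': np.float64(0.009)}
{'px': array([193., 223.]), 'n': np.int32(9834), 'mid': array([ 0.5665, -0.0526]), 'yaw': np.float64(-8.1), 'len': np.float64(0.207), 'wid': np.float64(0.169)}
{'px': array([633., 177.]), 'n': np.int32(213), 'mid': array([0.4869, 0.5734]), 'yaw': np.float64(35.7), 'len': np.float64(0.03), 'wid': np.float64(0.021)}
{'px': arr
[... 236 characters left out ...]
np.float64(2.9), 'len': np.float64(0.142), 'wid': np.float64(0.022)}
{'px': array([456., 248.]), 'n': np.int32(1406), 'mid': array([0.5994, 0.336 ]), 'yaw': np.float64(-5.2), 'len': np.float64(0.148), 'wid': np.float64(0.024)}
{'px': array([249., 267.]), 'n': np.int32(310), 'mid': array([0.6268, 0.0261]), 'yaw': np.float64(-24.1), 'len': np.float64(0.067), 'wid': np.float64(0.014)}
{'px': array([386., 275.]), 'n': np.int32(274), 'mid': array([0.6352, 0.2326]), 'yaw': np.float64(22.9), 'len': np.float64(0.082), 'wid': np.float64(0.019)}
{'px': array([308., 336.]), 'n': np.int32(1062), 'mid': array([0.7549, 0.1079]), 'yaw': np.float64(-89.0), 'len': np.float64(0.162), 'wid': np.float64(0.039)}
```

View pics/w1.png

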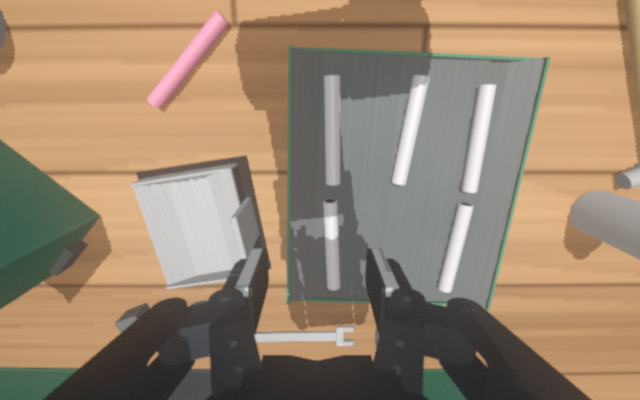

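The wrist view shows all five tubes clear of each other, at (332,130), (410,130), (480,138), (332,245) and (456,248). The scoop is at (200,225) and its grip plate at (245,225). I start with tube A at (0.427,0.150).

Request:
drive_tool(rows=[[[0, 0, 0.026], [-4.1, 2.2, -3], 4], [[0, 0, 0], [0, 0, -5], 4], [[0, 0, 0], [0, 0, -5], 4], [[0, 0, 0], [0, 0, -5], 4], [[0, 0, 0], [0, 0, -4.5], 4], [[0, 0, 0], [0, 0, -3], 4], [[0, 0, 0], [0, 0, -1], 4], [[0, 0, 0], [0, 0, 0], 4]])

```text
clock: 2.45
position: [0.4277, 0.1502, 0.0334]
ee_rot: [-0.0, -0.014, 1.0, 0.0]
contact_force: [0.4, 0.0, 0.2]
width: 0.04
gripper_force: 0.0
```

```bash
python3 - <<'E'
from h import *
im,c=snap('wrist','w2.png'); s=manip.get_state(); print(s['position'].round(4),s['contact_force'].round(1),s['width'])
E
```

```text
[0.4285 0.1502 0.034 ] [-0.2 -0.2  0.4] 0.039967576690892286
```

View pics/w2.png

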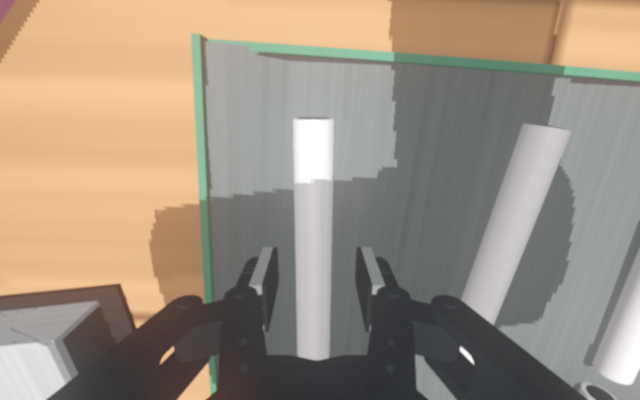

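The tube lies centred between the fingers at (314,250), parallel with the pads. I grip and lift.

Request:
drive_tool(rows=[[[0, 0, 0], [-0.1, 0, -1.4], 4], [[0, 0, 0], [0, 0, 0], 1.5], [[0, 0, 0], [0, 0, 0], 1.5], [[0, 0, 0], [0, 0, 0], 1.5], [[0, 0, 0], [0, 0, 2], 1.5], [[0, 0, 0], [0, 0, 5], 1.5], [[0, 0, 0], [0, 0, 5], 1.5], [[0, 0, 0.05], [2, -5, 2], 1.5]])

```text
clock: 3.5
position: [0.4481, 0.1013, 0.1628]
ee_rot: [0.003, -0.041, 0.999, 0.001]
contact_force: [1.4, -0.7, -1.1]
width: 0.0187
gripper_force: 30.4
```

Request:
drive_tool(rows=[[[0, 0, 0.05], [4, -4, 0], 1.5], [[0, 0, 0.05], [4, -4, 0], 1.5], [[0, 0, 0], [2, -4, 0], 1.5], [[0, 0, 0], [0, 0, 0], 1.5]])

```text
clock: 4.0
position: [0.5489, -0.0234, 0.1594]
ee_rot: [0.001, -0.086, 0.996, -0.001]
contact_force: [-0.5, 0.2, -0.3]
width: 0.0183
gripper_force: 30.4
```

```bash
python3 w.py w3.png | head -1; cat > big.py <<'E'
import cv2,sys
a=cv2.imread('pics/'+sys.argv[1]); cv2.imwrite('pics/'+sys.argv[2],cv2.resize(a,(800,500),interpolation=cv2.INTER_CUBIC))
E
python3 big.py w3.png w3b.png
```

```text
[ 0.5473 -0.0217  0.1592] [-0.167  0.296  1.694  0.     1.152 -1.911] [-2.000e-04 -8.660e-02  9.962e-01  3.000e-04] 0.018486324893376902
```

View pics/w3b.png

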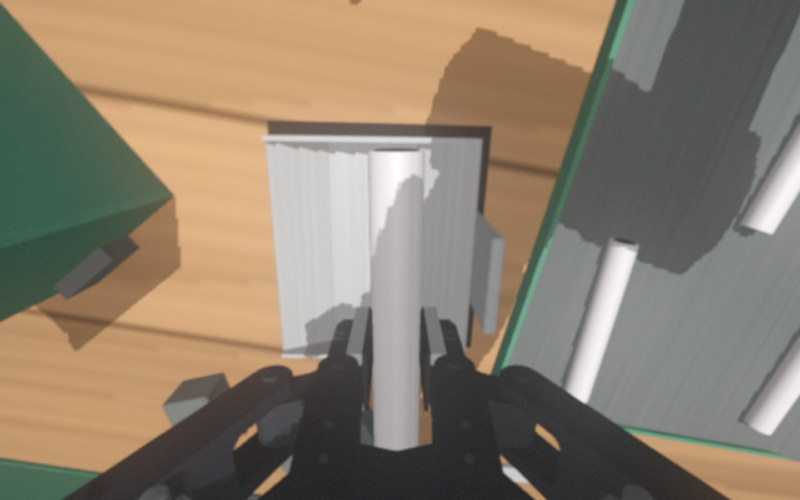

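```bash
python3 - <<'E'
from h import *
c=eyes.get_calibration('wrist')
f=lambda u,v,z:onz(c,u/1.25,v/1.25,z)[:2]
for n,u,v,z in [('matL',268,122,.004),('matR',490,127,.004),('mat botR',471,346,.004),('lip near',266,141,.036),('lip far',283,356,.036),('back near',483,138,.038),('plate topfar',495,332,.089),('plate near',501,240,.089),('plate near in',479,212,.089)]: print(n,f(u,v,z).round(4))
V=np.array([.558,-.037]); x=np.array([-.17,.985]); y=np.array([-.985,-.17])
for n,a,b,z in [('grip top near',.076,.03,.089),('lip n',-.07,.078,.032),('lip f',-.07,-.078,.032),('backwall top n',.068,.081,.042)]:
  p=V+a*x+b*y; print(n,(proj(c,[[*p,z]])*1.25).round(0))
E
```

```text
matL [ 0.4808 -0.1244]
matR [0.4569 0.0319]
mat botR [0.6327 0.0597]
lip near [ 0.4915 -0.1148]
lip far [ 0.6479 -0.0907]
back near [0.4658 0.0213]
plate topfar [0.5731 0.0437]
plate near [0.5173 0.0327]
plate near in [0.5042 0.0171]
grip top near [[502. 237.]]
lip n [[261. 142.]]
lip f [[282. 351.]]
backwall top n [[476. 138.]]
```

Request:
drive_tool(rows=[[[0, 0, -0.018], [1.1, -1.3, -2], 1.5], [[0, 0, 0], [0, 0, -4], 1.5], [[0, 0, 0], [0, 0, -4], 1.5], [[0, 0, 0], [0, 0, -1.5], 1.5], [[0, 0, 0], [0, 0, 0], 1.5], [[0, 0, 0], [0, 0, 0], 1.5]])

```text
clock: 4.8
position: [0.5592, -0.0334, 0.0458]
ee_rot: [0.001, -0.079, 0.997, -0.0]
contact_force: [0.7, -0.2, -0.9]
width: 0.0184
gripper_force: 30.4
```

Request:
drive_tool(rows=[[[0, 0, 0], [-0.1, -0.1, -1], 1.5], [[0, 0, 0], [0, 0, -0.6], 1.5], [[0, 0, 0], [0, 0, 0], 1.5], [[0, 0, 0], [0, 0, 0], 2.8], [[0, 0, 0], [0, 0, 0], 2.8], [[0, 0, 0], [0, 0, 2], 2.8], [[0, 0, 0], [0, 0, 5], 4], [[0, 0, 0], [0, 0, 5], 4]])

```text
clock: 5.8
position: [0.5567, -0.0344, 0.149]
ee_rot: [-0.001, -0.079, 0.997, 0.0]
contact_force: [1.2, 0.5, -0.2]
width: 0.04
gripper_force: 0.0
```

```bash
python3 w.py w4.png; python3 big.py w4.png w4b.png
```

```text
[ 0.5609 -0.0351  0.1562] [-0.187  0.312  1.677  0.     1.14  -1.916] [ 0.0057 -0.0791  0.9969 -0.0014] 0.039869208971392726
{'px': array([304., 176.]), 'n': np.int32(25188), 'mid': array([ 0.5535, -0.0539]), 'yaw': np.float64(-35.3), 'len': np.float64(0.227), 'wid': np.float64(0.186)}
{'px': array([634., 166.]), 'n': np.int32(285), 'mid': array([0.4839, 0.24  ]), 'yaw': np.float64(18.4), 'len': np.float64(0.029), 'wid': np.float64(0.015)}
{'px': array([504., 256.]), 'n': np.int32(3475), 'mid': array([0.5956, 0.1557]), 'yaw': np.float64(4.4), 'len': np.float64(0.145), 'wid': np.float64(0.03)}
{'px': array([634., 337.]), 'n': np.int32(274), 'mid': array([0.6594, 0.3294]), 'yaw': np.float64(26.0), 'len': np.float64(0.043), 'wid': np.float64(0.015)}
{'px': array([433., 387.]), 'n': np.int32(491), 'mid': array([0.7615, 0.1366]), 'yaw': np.float64(71.9), 'len': np.float64(0.057), 'wid': np.float64(0.026)}
```

View pics/w4b.png

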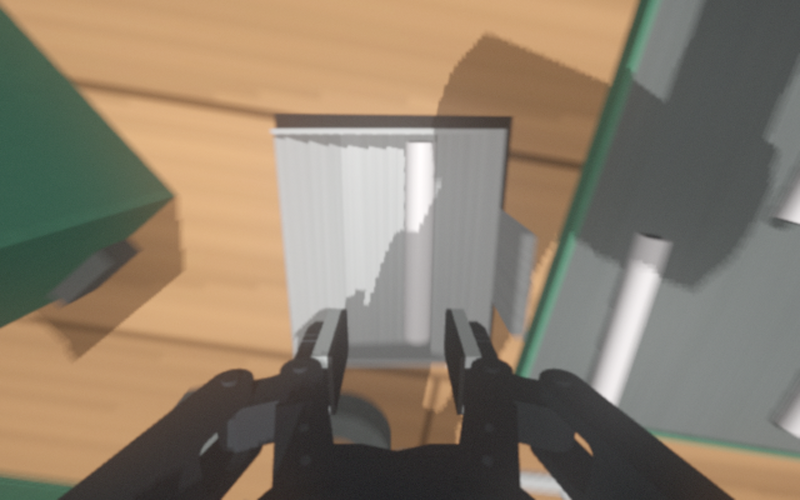

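Tube A lies against the scoop's back wall at (420,240). Next is tube D at (0.595,0.151).

Request:
drive_tool(rows=[[[0, 0, -0.05], [0.7, 4, 0], 4], [[0, 0, -0.05], [0.8, 5, 0], 4], [[0, 0, 0], [0.8, 5, 0], 4], [[0, 0, 0], [0.8, 4.6, 0], 4], [[0, 0, 0], [0, 0, -3], 4], [[0, 0, 0], [0, 0, -5], 4], [[0, 0, 0], [0, 0, 0], 4], [[0, 0, 0], [0, 0, 0], 4]])

```text
clock: 6.85
position: [0.589, 0.1514, 0.0693]
ee_rot: [0.001, -0.029, 1.0, 0.0]
contact_force: [-1.1, -0.5, 0.6]
width: 0.04
gripper_force: 0.0
```

```bash
python3 w.py w5.png | grep -E "^\[|'len': np.float64\(0.1[0-5]"
```

```text
[0.5896 0.1515 0.0701] [ 0.137  0.462  1.675  0.     1.001 -1.492] [ 1.600e-03 -2.890e-02  9.996e-01  3.000e-04] 0.039990027267777055
{'px': array([ 51., 251.]), 'n': np.int32(10448), 'mid': array([ 0.6074, -0.0324]), 'yaw': np.float64(34.4), 'len': np.float64(0.132), 'wid': np.float64(0.11)}
{'px': array([314., 222.]), 'n': np.int32(5992), 'mid': array([0.5955, 0.1509]), 'yaw': np.float64(2.9), 'len': np.float64(0.146), 'wid': np.float64(0.019)}
```

Request:
drive_tool(rows=[[[0, 0, 0], [0.5, 0, -3], 4], [[0, 0, 0], [0, 0, -2.1], 4], [[0, 0, 0], [0, 0, 0], 4], [[0, 0, 0], [0, 0, 0], 1.5], [[0, 0, 0], [0, 0, 0], 1.5], [[0, 0, 0], [0, 0, 0], 1.5], [[0, 0, 0], [0, 0, 4], 1.5], [[0, 0, 0], [0, 0, 5], 1.5]])

```text
clock: 7.9
position: [0.5922, 0.1513, 0.1076]
ee_rot: [-0.001, -0.029, 1.0, -0.0]
contact_force: [1.2, 0.3, 0.9]
width: 0.0186
gripper_force: 30.0
```

Request:
drive_tool(rows=[[[0, 0, 0], [0, -1, 4], 1.5], [[0, 0, 0.05], [-0.7, -5, 0], 1.5], [[0, 0, 0.05], [-1, -5, 0], 1.5], [[0, 0, 0], [-1, -5, 0], 1.5], [[0, 0, 0], [-0.8, -4.1, 0], 1.5], [[0, 0, 0], [0, 0, -4], 1.5], [[0, 0, 0], [0, 0, 0], 1.5], [[0, 0, 0], [0, 0, 0], 1.5]])

```text
clock: 8.9
position: [0.5587, -0.0493, 0.1082]
ee_rot: [0.001, -0.079, 0.997, -0.0]
contact_force: [1.3, 0.1, 0.5]
width: 0.0186
gripper_force: 30.0
```

Request:
drive_tool(rows=[[[0, 0, 0], [0.1, -0.2, -3], 1.5], [[0, 0, 0], [0, 0, -3], 1.5], [[0, 0, 0], [0, 0, -1.5], 1.5], [[0, 0, 0], [0, 0, 0], 1.5], [[0, 0, 0], [0, 0, 0], 2.4], [[0, 0, 0], [0, 0, 0], 2.4], [[0, 0, 0], [0, 0, 2], 2.4], [[0, 0, 0], [0, 0, 4], 2.4]])

```text
clock: 9.9
position: [0.5581, -0.0514, 0.0923]
ee_rot: [-0.001, -0.079, 0.997, 0.0]
contact_force: [0.6, 0.2, -0.0]
width: 0.0241
gripper_force: 0.0
```

Request:
drive_tool(rows=[[[0, 0, 0], [0, 0, 4], 4], [[0, 0, 0], [0, 0, 0], 4], [[0, 0, 0], [0, 0, 0], 4]])

```text
clock: 10.28
position: [0.5588, -0.0515, 0.1325]
ee_rot: [0.0, -0.079, 0.997, 0.0]
contact_force: [-0.0, 1.3, 0.3]
width: 0.0397
gripper_force: 0.0
```

```bash
python3 w.py w6.png|head -1; python3 big.py w6.png w6b.png
```

```text
[ 0.5583 -0.0514  0.1317] [-0.216  0.339  1.704  0.     1.1   -1.945] [-7.000e-04 -7.900e-02  9.969e-01  3.000e-04] 0.03963313816274686
```

View pics/w6b.png

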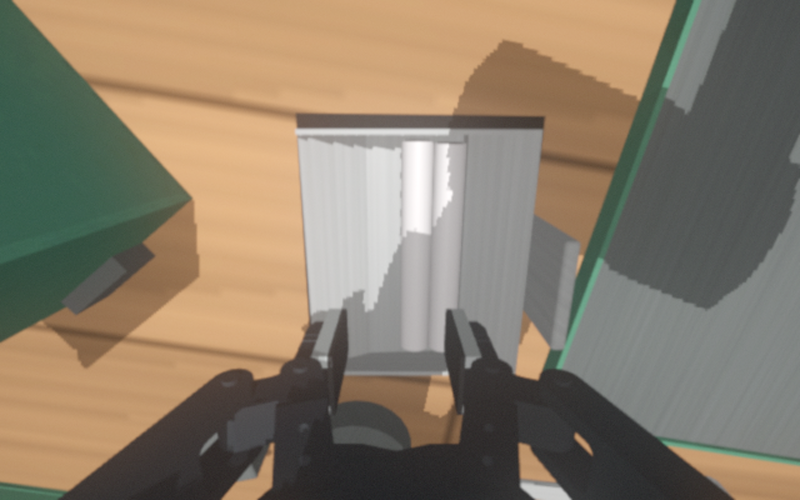

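Two tubes lie side by side at (418,245) and (448,245). Next is tube B, near (0.430,0.252).

Request:
drive_tool(rows=[[[0, 0, -0.043], [-2.1, 5.05, 0], 4], [[0, 0, -0.043], [-2.1, 5.05, 0], 4], [[0, 0, -0.043], [-2.1, 5.05, 0], 4], [[0, 0, -0.043], [-2.1, 5.05, 0], 4], [[0, 0, -0.043], [-2.1, 5.05, 0], 4], [[0, 0, -0.043], [-2.1, 5.05, 0], 4], [[0, 0, 0], [0, 0, -5], 4], [[0, 0, 0], [0, 0, 0], 4]])

```text
clock: 11.32
position: [0.429, 0.2504, 0.0787]
ee_rot: [-0.005, 0.049, 0.999, -0.002]
contact_force: [0.7, -0.6, 0.5]
width: 0.0399
gripper_force: 0.0
```

Request:
drive_tool(rows=[[[0, 0, 0], [0, 0, 0], 4], [[0, 0, 0], [0, 0, 0], 4]])

```text
clock: 11.58
position: [0.4345, 0.2512, 0.0835]
ee_rot: [0.001, 0.051, 0.999, 0.001]
contact_force: [0.8, -0.3, 0.2]
width: 0.0397
gripper_force: 0.0
```

```bash
python3 w.py w7.png | grep -E "^\[|mid"
```

```text
[0.4344 0.2512 0.0836] [ 0.385  0.312  1.895  0.     0.931 -1.084] [1.200e-03 5.060e-02 9.987e-01 6.000e-04] 0.03987266198734324
{'px': array([450., 182.]), 'n': np.int32(43573), 'mid': array([0.4267, 0.34  ]), 'yaw': np.float64(-27.7), 'len': np.float64(0.225), 'wid': np.float64(0.225)}
{'px': array([128., 108.]), 'n': np.int32(10047), 'mid': array([0.3456, 0.1555]), 'yaw': np.float64(-81.2), 'len': np.float64(0.123), 'wid': np.float64(0.057)}
{'px': array([547., 228.]), 'n': np.int32(270), 'mid': array([0.4685, 0.4139]), 'yaw': np.float64(-2.3), 'len': np.float64(0.191), 'wid': np.float64(0.001)}
{'px': array([139., 301.]), 'n': np.int32(1530), 'mid': array([0.4851, 0.1229]), 'yaw': np.float64(-84.6), 'len': np.float64(0.061), 'wid': np.float64(0.054)}
{'px': array([  9., 291.]), 'n': np.int32(153), 'mid': array([0.4676, 0.0141]), 'yaw': np.float64(-69.8), 'len': np.float64(0.027), 'wid': np.float64(0.006)}
{'px': array([637., 310.]), 'n': np.int32(164), 'mid': array([0.5351, 0.495 ]), 'yaw': np.float64(12.7), 'len': np.float64(0.032), 'wid': np.float64(0.005)}
{'px': array([284., 341.]), 'n': np.int32(722), 'mid': array([0.5367, 0.2165]), 'yaw': np.float64(28.0), 'len': np.float64(0.031), 'wid': np.float64(0.028)}
{'px': array([ 13., 364.]), 'n': np.int32(1018), 'mid': array([ 0.5305, -0.0065]), 'yaw': np.float64(-49.3), 'len': np.float64(0.099), 'wid': np.float64(0.04)}
{'px': array([204., 382.]), 'n': np.int32(707), 'mid': array([0.5685, 0.144 ]), 'yaw': np.float64(-35.5), 'len': np.float64(0.056), 'wid': np.float64(0.02)}
{'px': array([433., 385.]), 'n': np.int32(742), 'mid': array([0.5922, 0.3349]), 'yaw': np.float64(24.6), 'len': np.float64(0.053), 'wid': np.float64(0.022)}
```

```bash
python3 - <<'E'
from w import *
im=cv2.imread('pics/w7.png'); c=eyes.get_calibration('wrist'); g=cv2.cvtColor(im,cv2.COLOR_BGR2HSV)
for t in (165,180,195):
  for o in axes(c,(g[:,:,2]>t)&(g[:,:,1]<50),.018,800): print(t,o)
E
```

```text
165 {'px': array([481., 163.]), 'n': np.int32(14628), 'mid': array([0.4163, 0.3597]), 'yaw': np.float64(-17.0), 'len': np.float64(0.182), 'wid': np.float64(0.071)}
165 {'px': array([85., 95.]), 'n': np.int32(1933), 'mid': array([0.3289, 0.155 ]), 'yaw': np.float64(-76.5), 'len': np.float64(0.115), 'wid': np.float64(0.049)}
165 {'px': array([314., 199.]), 'n': np.int32(5386), 'mid': array([0.4277, 0.2511]), 'yaw': np.float64(-7.5), 'len': np.float64(0.143), 'wid': np.float64(0.019)}
180 {'px': array([314., 199.]), 'n': np.int32(4711), 'mid': array([0.4279, 0.2508]), 'yaw': np.float64(-7.5), 'len': np.float64(0.143), 'wid': np.float64(0.018)}
180 {'px': array([451., 198.]), 'n': np.int32(5855), 'mid': array([0.436 , 0.3441]), 'yaw': np.float64(-1.2), 'len': np.float64(0.139), 'wid': np.float64(0.021)}
195 {'px': array([315., 196.]), 'n': np.int32(1794), 'mid': array([0.4278, 0.2512]), 'yaw': np.float64(-7.3), 'len': np.float64(0.141), 'wid': np.float64(0.013)}
195 {'px': array([451., 197.]), 'n': np.int32(5569), 'mid': array([0.4362, 0.3442]), 'yaw': np.float64(-1.2), 'len': np.float64(0.139), 'wid': np.float64(0.02)}
```

Request:
drive_tool(rows=[[[0, 0, -0.028], [-0.6, 0, -3.5], 4], [[0, 0, 0], [0, 0, -2.9], 4], [[0, 0, 0], [0, 0, 0], 4], [[0, 0, 0], [0, 0, 0], 1.5], [[0, 0, 0], [0, 0, 0], 1.5], [[0, 0, 0], [0, 0, 0], 1.5], [[0, 0, 0], [0, 0, 5], 1.5], [[0, 0, 0], [0, 0, 6], 1.5]])

```text
clock: 12.62
position: [0.4261, 0.2511, 0.1289]
ee_rot: [-0.001, 0.064, 0.998, -0.001]
contact_force: [1.9, 0.3, -0.6]
width: 0.0184
gripper_force: 30.4
```

Request:
drive_tool(rows=[[[0, 0, 0.041], [1.9, -4.7, 1], 1.5], [[0, 0, 0.041], [1.9, -4.7, 1], 1.5], [[0, 0, 0.041], [1.9, -4.7, 0], 1.5], [[0, 0, 0.041], [1.9, -4.7, 0], 1.5], [[0, 0, 0.041], [1.9, -4.7, 0], 1.5], [[0, 0, 0.041], [1.9, -4.7, 0], 1.5], [[0, 0, 0.038], [1.9, -3.7, -4], 1.5], [[0, 0, 0], [0, 0, 0], 1.5]])

```text
clock: 13.62
position: [0.5593, -0.0698, 0.1057]
ee_rot: [-0.002, -0.076, 0.997, 0.001]
contact_force: [0.1, 0.7, -0.1]
width: 0.0189
gripper_force: 30.4
```

Request:
drive_tool(rows=[[[0, 0, 0], [0, 0, 0], 1.5], [[0, 0, 0], [0, 0, 0], 1.5]])

```text
clock: 13.88
position: [0.5601, -0.0665, 0.1094]
ee_rot: [0.001, -0.079, 0.997, 0.0]
contact_force: [1.2, 0.4, -0.6]
width: 0.0185
gripper_force: 30.4
```

Request:
drive_tool(rows=[[[0, 0, 0], [0.3, -0.2, -3], 1.5], [[0, 0, 0], [0, 0, -2.5], 1.5], [[0, 0, 0], [0, 0, -1.5], 1.5], [[0, 0, 0], [0, 0, 0], 1.5], [[0, 0, 0], [0, 0, 0], 2.4], [[0, 0, 0], [0, 0, 0], 2.4], [[0, 0, 0], [0, 0, 2], 2.4], [[0, 0, 0], [0, 0, 4], 2.4]])

```text
clock: 14.88
position: [0.5621, -0.0694, 0.0982]
ee_rot: [-0.001, -0.078, 0.997, 0.0]
contact_force: [0.3, -0.1, -1.1]
width: 0.0242
gripper_force: 0.0
```

Request:
drive_tool(rows=[[[0, 0, 0], [0, 0, 4], 4], [[0, 0, 0], [0, 0, 0], 4], [[0, 0, 0], [0, 0, 0], 4]])

```text
clock: 15.25
position: [0.5627, -0.0695, 0.1384]
ee_rot: [0.0, -0.078, 0.997, 0.0]
contact_force: [0.4, 0.4, 0.1]
width: 0.0402
gripper_force: 0.0
```

```bash
python3 w.py w8.png|head -1; python3 big.py w8.png w8b.png
```

```text
[ 0.5623 -0.0694  0.1376] [-0.246  0.342  1.683  0.     1.118 -1.973] [-8.00e-04 -7.80e-02  9.97e-01  3.00e-04] 0.0398406641670084
```

View pics/w8b.png

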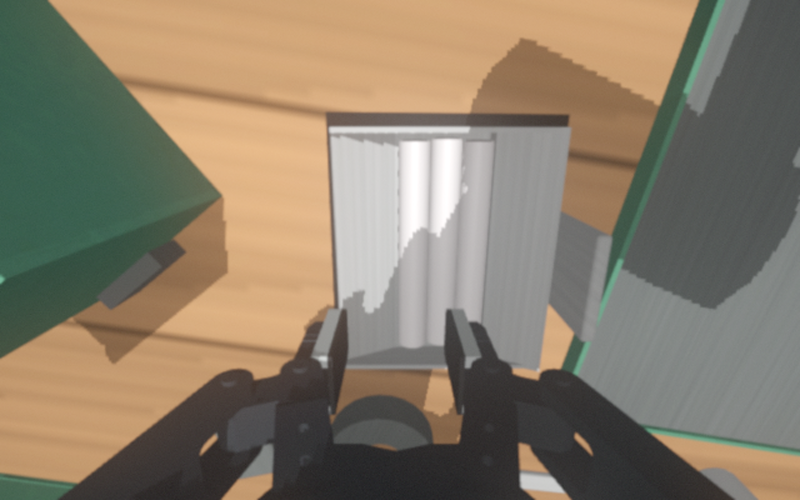

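Three tubes lie side by side in the bottom row at (414,240), (445,240) and (476,240). Next is tube C.

Request:
drive_tool(rows=[[[0, 0, -0.022], [-1.58, 5.17, 0], 4], [[0, 0, -0.022], [-1.58, 5.17, 0], 4], [[0, 0, -0.022], [-1.58, 5.17, 0], 4], [[0, 0, -0.022], [-1.58, 5.17, 0], 4], [[0, 0, -0.022], [-1.58, 5.17, 0], 4], [[0, 0, -0.022], [-1.58, 5.17, 0], 4], [[0, 0, -0.022], [-1.58, 5.17, 0], 4], [[0, 0, -0.022], [-1.58, 5.17, 0], 4]])

```text
clock: 16.3
position: [0.4353, 0.3451, 0.1368]
ee_rot: [-0.001, 0.01, 1.0, -0.001]
contact_force: [0.9, -0.9, -1.1]
width: 0.0401
gripper_force: 0.0
```

Request:
drive_tool(rows=[[[0, 0, 0], [0, 0, -4], 4], [[0, 0, 0], [0, 0, -2], 4], [[0, 0, 0], [0, 0, 0], 4], [[0, 0, 0], [0, 0, 0], 4]])

```text
clock: 16.8
position: [0.4369, 0.344, 0.0783]
ee_rot: [-0.0, 0.01, 1.0, -0.0]
contact_force: [-0.2, 0.6, -0.6]
width: 0.0397
gripper_force: 0.0
```

```bash
cat > v.py <<'E'
from w import *
im,c=snap('wrist',sys.argv[1]); g=cv2.cvtColor(im,cv2.COLOR_RGB2HSV); s=manip.get_state(); print(s['position'].round(4),s['ee_rot'].round(4))
for t in (165,180,195):
  for o in axes(c,(g[:,:,2]>t)&(g[:,:,1]<50),.018,500):
    if .12<o['len']<.155 and o['wid']<.03: print(t,o)
E
python3 v.py w9.png
```

```text
[0.4373 0.3441 0.0788] [4.000e-04 1.010e-02 9.999e-01 3.000e-04]
180 {'px': array([317., 213.]), 'n': np.int32(5414), 'mid': array([0.439 , 0.3448]), 'yaw': np.float64(-1.3), 'len': np.float64(0.142), 'wid': np.float64(0.02)}
195 {'px': array([316., 215.]), 'n': np.int32(4144), 'mid': array([0.4386, 0.3446]), 'yaw': np.float64(-1.5), 'len': np.float64(0.142), 'wid': np.float64(0.019)}
```

Request:
drive_tool(rows=[[[0, 0, 0], [0.15, 0, -4], 4], [[0, 0, 0], [0, 0, -2], 4], [[0, 0, 0], [0, 0, 0], 4], [[0, 0, 0], [0, 0, 0], 1.5], [[0, 0, 0], [0, 0, 0], 1.5], [[0, 0, 0], [0, 0, 0], 1.5], [[0, 0, 0], [0, 0, 6], 1.5], [[0, 0, 0], [0, 0, 6], 1.5]])

```text
clock: 17.85
position: [0.4376, 0.3437, 0.1393]
ee_rot: [-0.001, 0.01, 1.0, -0.0]
contact_force: [0.0, 0.3, -0.9]
width: 0.0188
gripper_force: 30.3
```

Request:
drive_tool(rows=[[[0, 0, 0.022], [1.48, -4.6, 0.3], 1.5], [[0, 0, 0.022], [1.48, -4.6, 0.3], 1.5], [[0, 0, 0.022], [1.48, -4.6, 0], 1.5], [[0, 0, 0.022], [1.48, -4.6, 0], 1.5], [[0, 0, 0.022], [1.48, -4.6, 0], 1.5], [[0, 0, 0.022], [1.48, -4.6, 0], 1.5], [[0, 0, 0.022], [1.48, -4.6, 0], 1.5], [[0, 0, 0.022], [1.48, -4.6, 0], 1.5]])

```text
clock: 18.85
position: [0.5568, -0.0254, 0.1445]
ee_rot: [0.0, -0.078, 0.997, 0.0]
contact_force: [0.9, -0.7, -0.6]
width: 0.0186
gripper_force: 30.3
```

Request:
drive_tool(rows=[[[0, 0, 0], [0, 0, -4], 1.5], [[0, 0, 0], [0, 0, 0], 1.5], [[0, 0, 0], [0, 0, 0], 1.5]])

```text
clock: 19.23
position: [0.5568, -0.0236, 0.1051]
ee_rot: [0.0, -0.078, 0.997, 0.0]
contact_force: [0.5, -0.4, -0.0]
width: 0.0183
gripper_force: 30.3
```

Request:
drive_tool(rows=[[[0, 0, 0], [0, -0.1, -3], 1.5], [[0, 0, 0], [0, 0, -2], 1.5], [[0, 0, 0], [0, 0, -0.8], 1.5], [[0, 0, 0], [0, 0, 0], 1.5], [[0, 0, 0], [0, 0, 0], 2.5], [[0, 0, 0], [0, 0, 0], 2.5], [[0, 0, 0], [0, 0, 2], 2.5], [[0, 0, 0], [0, 0, 4], 2.5]])

```text
clock: 20.23
position: [0.5554, -0.0248, 0.1058]
ee_rot: [-0.002, -0.078, 0.997, 0.001]
contact_force: [0.4, 0.4, 0.0]
width: 0.0251
gripper_force: 0.0
```

Request:
drive_tool(rows=[[[0, 0, 0], [0, 0, 3.5], 4], [[0, 0, 0], [0, 0, 0], 4], [[0, 0, 0], [0, 0, 0], 4]])

```text
clock: 20.6
position: [0.5561, -0.0249, 0.141]
ee_rot: [-0.0, -0.078, 0.997, 0.0]
contact_force: [0.0, 0.8, -0.4]
width: 0.0401
gripper_force: 0.0
```

```bash
python3 w.py w10.png|head -1; python3 big.py w10.png w10b.png
```

```text
[ 0.5557 -0.0248  0.1404] [-0.17   0.325  1.702  0.     1.117 -1.897] [-1.00e-03 -7.80e-02  9.97e-01  3.00e-04] 0.03993866217427276
```

View pics/w10b.png

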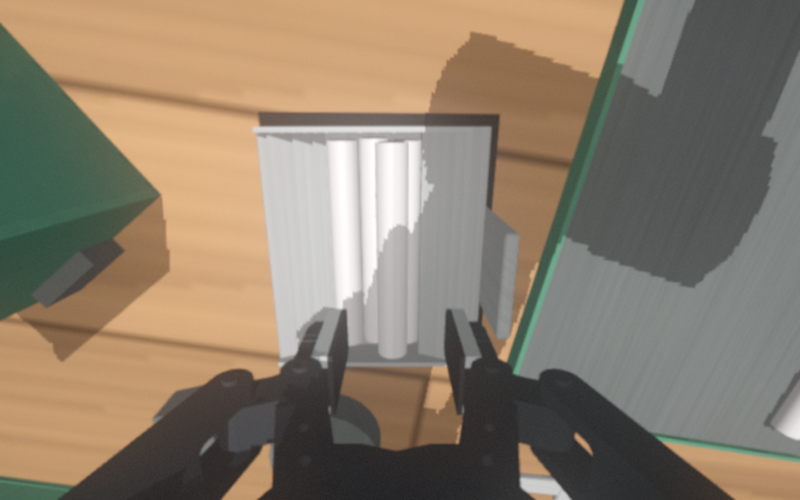

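Tube C sits saddled at (392,245). The last one is tube E, near (0.599,0.336).

Request:
drive_tool(rows=[[[0, 0, -0.03], [0.54, 4.5, 0], 4], [[0, 0, -0.03], [0.54, 4.5, 0], 4], [[0, 0, -0.03], [0.54, 4.5, 0], 4], [[0, 0, -0.03], [0.54, 4.5, 0], 4], [[0, 0, -0.03], [0.54, 4.5, 0], 4], [[0, 0, -0.03], [0.54, 4.5, 0], 4], [[0, 0, -0.03], [0.54, 4.5, 0], 4], [[0, 0, -0.03], [0.54, 4.5, 0], 4]])

```text
clock: 21.65
position: [0.5991, 0.3361, 0.1393]
ee_rot: [-0.001, 0.042, 0.999, -0.001]
contact_force: [0.6, -0.6, -0.1]
width: 0.0399
gripper_force: 0.0
```

Request:
drive_tool(rows=[[[0, 0, 0], [0, 0, -4], 4], [[0, 0, 0], [0, 0, -2], 4], [[0, 0, 0], [0, 0, 0], 4], [[0, 0, 0], [0, 0, 0], 4]])

```text
clock: 22.15
position: [0.6001, 0.335, 0.0813]
ee_rot: [-0.0, 0.042, 0.999, 0.0]
contact_force: [1.3, -0.0, 0.3]
width: 0.0402
gripper_force: 0.0
```

```bash
python3 v.py w11.png
```

```text
[0.6004 0.3351 0.082 ] [6.000e-04 4.200e-02 9.991e-01 3.000e-04]
180 {'px': array([316., 203.]), 'n': np.int32(5362), 'mid': array([0.5985, 0.3352]), 'yaw': np.float64(-5.6), 'len': np.float64(0.144), 'wid': np.float64(0.02)}
195 {'px': array([316., 185.]), 'n': np.int32(4002), 'mid': array([0.5984, 0.3357]), 'yaw': np.float64(-5.3), 'len': np.float64(0.142), 'wid': np.float64(0.019)}
```

Request:
drive_tool(rows=[[[0, 0, -0.01], [-0.2, 0, -4], 4], [[0, 0, 0], [0, 0, -2.3], 4], [[0, 0, 0], [0, 0, 0], 4], [[0, 0, 0], [0, 0, 0], 1.5], [[0, 0, 0], [0, 0, 0], 1.5], [[0, 0, 0], [0, 0, 0], 1.5], [[0, 0, 0], [0, 0, 6], 1.5], [[0, 0, 0], [0, 0, 6], 1.5]])

```text
clock: 23.2
position: [0.5973, 0.3348, 0.1391]
ee_rot: [-0.001, 0.047, 0.999, -0.0]
contact_force: [1.5, -0.9, -0.9]
width: 0.0186
gripper_force: 30.5
```

Request:
drive_tool(rows=[[[0, 0, 0.031], [-0.47, -4.82, 0.6], 1.5], [[0, 0, 0.031], [-0.47, -4.82, 0], 1.5], [[0, 0, 0.031], [-0.47, -4.82, 0], 1.5], [[0, 0, 0.031], [-0.47, -4.82, 0], 1.5], [[0, 0, 0.031], [-0.47, -4.82, 0], 1.5], [[0, 0, 0.031], [-0.47, -4.82, 0], 1.5], [[0, 0, 0.031], [-0.47, -4.82, 0], 1.5], [[0, 0, 0.031], [-0.47, -4.82, 0], 1.5]])

```text
clock: 24.2
position: [0.5599, -0.052, 0.1447]
ee_rot: [0.0, -0.078, 0.997, -0.0]
contact_force: [0.2, 0.0, -0.5]
width: 0.0185
gripper_force: 30.5
```

Request:
drive_tool(rows=[[[0, 0, 0], [0, 0, -4], 1.5], [[0, 0, 0], [0, 0, 0], 1.5], [[0, 0, 0], [0, 0, 0], 1.5]])

```text
clock: 24.58
position: [0.5607, -0.0502, 0.1052]
ee_rot: [0.0, -0.077, 0.997, 0.0]
contact_force: [-0.4, -0.1, 0.1]
width: 0.0187
gripper_force: 30.5
```

Request:
drive_tool(rows=[[[0, 0, 0], [-0.05, 0.25, -3], 1.5], [[0, 0, 0], [0, 0, -1.6], 1.5], [[0, 0, 0], [0, 0, 0], 1.5], [[0, 0, 0], [0, 0, 0], 2.4], [[0, 0, 0], [0, 0, 0], 2.4], [[0, 0, 0], [0, 0, 2], 2.4], [[0, 0, 0], [0, 0, 4], 2.4], [[0, 0, 0], [0, 0, 3], 4]])

```text
clock: 25.58
position: [0.56, -0.0479, 0.1497]
ee_rot: [0.0, -0.077, 0.997, 0.0]
contact_force: [0.1, -0.3, -0.1]
width: 0.0394
gripper_force: 0.0
```

Request:
drive_tool(rows=[[[0, 0, 0], [0, 0, 0], 4], [[0, 0, 0], [0, 0, 0], 4]])

```text
clock: 25.82
position: [0.559, -0.0478, 0.1477]
ee_rot: [-0.001, -0.077, 0.997, 0.0]
contact_force: [-0.7, -0.8, -0.9]
width: 0.0401
gripper_force: 0.0
```

```bash
python3 w.py w12.png|head -1; python3 big.py w12.png w12b.png
```

```text
[ 0.5587 -0.0478  0.1472] [-0.21   0.325  1.682  0.     1.137 -1.935] [-1.20e-03 -7.70e-02  9.97e-01  5.00e-04] 0.040093411647762756
```

View pics/w12b.png

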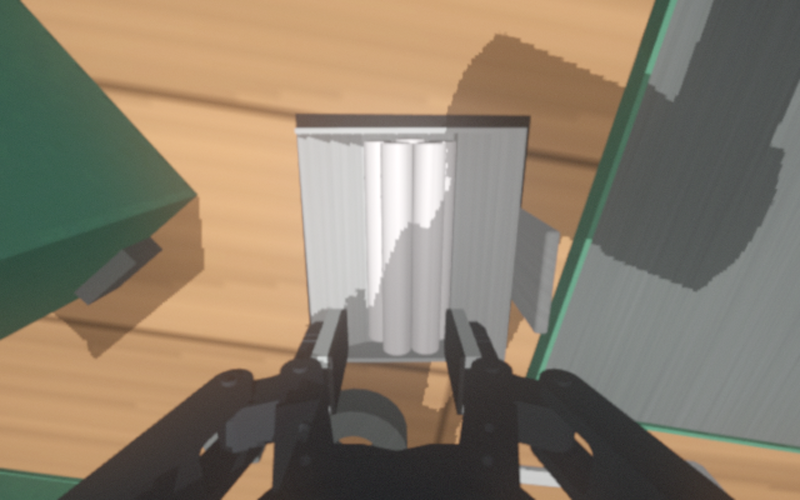

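All five tubes are in the scoop, three below and two saddled at (397,245) and (428,245). I'll check the plate position from this picture and then grip it.

```bash
python3 - <<'E'
from h import *
c=eyes.get_calibration('wrist')
f=lambda u,v,z:onz(c,u/1.25,v/1.25,z)[:2].round(4)
print('plate far edge',f(558,233,.089),f(546,332,.089),'near edge',f(525,208,.089))
print('lip',f(297,133,.038),f(309,357,.038),'mag corner',f(197,195,.16))
E
```

```text
plate far edge [0.5187 0.0314] [0.5751 0.0408] near edge [0.5086 0.0113]
lip [ 0.4923 -0.1172] [ 0.6459 -0.0967] mag corner [ 0.5104 -0.1174]
```

Request:
drive_tool(rows=[[[0, 0, 0], [-0.6, 4, 0], 3.5], [[0, 0, 0], [-0.6, 4.4, 0], 3.5], [[0, 0, 0], [0, 0, -3], 3.5], [[0, 0, 0], [0, 0, 0], 3.5], [[0, 0, 0], [0, 0, 0], 3.5]])

```text
clock: 26.5
position: [0.5477, 0.0356, 0.1181]
ee_rot: [-0.0, -0.077, 0.997, 0.0]
contact_force: [0.3, -0.1, -0.3]
width: 0.035
gripper_force: 0.0
```

Request:
drive_tool(rows=[[[0, 0, 0], [0, -0.15, -3], 3.5], [[0, 0, 0], [0, 0, -2.2], 3.5], [[0, 0, 0], [0, 0, 0], 3.5], [[0, 0, 0], [0, 0, 0], 2], [[0, 0, 0], [0, 0, 0], 0.5], [[0, 0, 0], [0, 0, 0], 0.5], [[0, 0, 0], [0, 0, 0], 0.5], [[0, 0, 0], [0, 0, 0], 0.5]], force=90)

```text
clock: 27.5
position: [0.5491, 0.0338, 0.0679]
ee_rot: [0.002, -0.077, 0.997, -0.001]
contact_force: [0.3, -1.9, 6.4]
width: 0.007
gripper_force: 84.7
```

Request:
drive_tool(rows=[[[0, 0, 0], [0, 0, 0.4], 0.5], [[0, 0, 0], [0, 0, 0.8], 0.5], [[0, 0, 0], [0, 0, 1.5], 0.5], [[0, 0, 0], [0, 0, 2], 0.5], [[0, 0, 0], [0, 0, 2], 0.5], [[0, 0, 0], [0, 0, 2], 0.5], [[0, 0, 0], [0, 0, 1.5], 0.5], [[0, 0, 0], [0, 0, 0.8], 0.5]])

```text
clock: 28.5
position: [0.5479, 0.0345, 0.1775]
ee_rot: [0.001, -0.077, 0.997, 0.0]
contact_force: [-0.1, -0.3, -5.0]
width: 0.0067
gripper_force: 83.8
```

Request:
drive_tool(rows=[[[0, 0, 0], [0, 0, 0.8], 0.5], [[0, 0, 0], [0, 0, 1.5], 0.5], [[0, 0, 0], [0, 0, 1.5], 0.5], [[0, 0, 0], [0, 0, 1.5], 0.5], [[0, 0, 0], [0, 0, 1.5], 0.5], [[0, 0, 0], [0, 0, 0.8], 0.5], [[0, 0, 0], [0, 0, 0], 0.5], [[0, 0, 0], [0, 0, 0], 0.5]])

```text
clock: 29.5
position: [0.5473, 0.0344, 0.2518]
ee_rot: [-0.001, -0.077, 0.997, 0.0]
contact_force: [0.5, 0.4, -4.8]
width: 0.0065
gripper_force: 83.7
```

```bash
python3 - <<'E'
from h import *
for n in('scene','side'): snap(n,n+'1.png')
s=manip.get_state(); print(s)
a=cv2.imread('pics/scene1.png')[90:290,180:400]; b=cv2.imread('pics/side1.png')[130:330,290:470]
cv2.imwrite('pics/c3.png',np.hstack([cv2.resize(a,(440,400),interpolation=cv2.INTER_CUBIC),cv2.resize(b,(360,400),interpolation=cv2.INTER_CUBIC)]))
E
```

```text
{'clock': 29.6, 'qpos': array([-6.41170313e-02,  2.31424760e-01,  1.54376209e+00,  1.49556044e-04,
        1.36795342e+00, -1.78911507e+00]), 'qd': array([-0.00132234, -0.00027242, -0.00261245,  0.00119005, -0.00063397,
       -0.00423477]), 'effort': array([ 6.08692804e-03, -4.17490196e+01, -2.66351348e+01, -2.67165871e-01,
       -4.05892718e-02, -1.03902159e-03]), 'position': array([0.54729137, 0.03445592, 0.25159939]), 'ee_rot': array([-7.55798421e-04, -7.70093926e-02,  9.97030064e-01,  1.81417040e-04]), 'contact_force': array([ 0.2263398 , -0.63760079, -4.95947746]), 'moment': array([0.26597845, 0.01256974, 0.05552821]), 'gripper_force': 83.6854362487793, 'width': 0.006790834430231082}
```

View pics/c3.png

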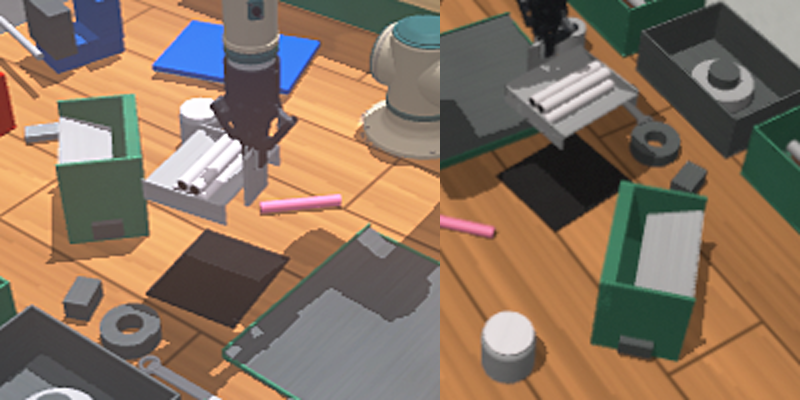

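The picture shows the scoop lifted level with all five tubes in it, at scene crop (205,165). Now I carry and turn it towards the magazine.

Request:
drive_tool(rows=[[[0, 0, -0.03], [0.13, -0.56, 0], 0.5], [[0, 0, -0.06], [0.25, -1.13, 0], 0.5], [[0, 0, -0.09], [0.38, -1.69, 0], 0.5], [[0, 0, -0.11], [0.46, -2.06, 0], 0.5], [[0, 0, -0.11], [0.46, -2.06, 0], 0.5], [[0, 0, -0.11], [0.46, -2.06, 0], 0.5], [[0, 0, -0.11], [0.46, -2.06, 0], 0.5], [[0, 0, -0.11], [0.46, -2.06, 0], 0.5]])

```text
clock: 30.6
position: [0.5785, -0.1036, 0.252]
ee_rot: [-0.0, 0.286, 0.958, -0.0]
contact_force: [0.8, -0.5, -3.7]
width: 0.0071
gripper_force: 83.7
```

Request:
drive_tool(rows=[[[0, 0, -0.11], [0.46, -2.06, 0], 0.5], [[0, 0, -0.11], [0.46, -2.06, 0], 0.5], [[0, 0, -0.11], [0.46, -2.06, 0], 0.5], [[0, 0, -0.11], [0.46, -2.06, 0], 0.5], [[0, 0, -0.11], [0.46, -2.06, 0], 0.5], [[0, 0, -0.11], [0.46, -2.06, 0], 0.5], [[0, 0, -0.11], [0.46, -2.06, 0], 0.5], [[0, 0, -0.11], [0.46, -2.06, 0], 0.5]])

```text
clock: 31.6
position: [0.6153, -0.2686, 0.2519]
ee_rot: [0.0, 0.667, 0.745, -0.0]
contact_force: [-0.7, 0.7, -5.1]
width: 0.0069
gripper_force: 83.7
```

Request:
drive_tool(rows=[[[0, 0, -0.11], [0.46, -2.06, 0], 0.5], [[0, 0, -0.11], [0.46, -2.06, 0], 0.5], [[0, 0, -0.11], [0.46, -2.06, 0], 0.5], [[0, 0, -0.11], [0.46, -2.06, 0], 0.5], [[0, 0, -0.11], [0.46, -2.06, 0], 0.5], [[0, 0, -0.11], [0.46, -2.06, 0], 0.5], [[0, 0, -0.09], [0.38, -1.69, 0], 0.5], [[0, 0, -0.06], [0.25, -1.13, 0], 0.5]])

```text
clock: 32.6
position: [0.6489, -0.421, 0.2513]
ee_rot: [0.0, 0.906, 0.422, -0.001]
contact_force: [-0.8, 0.6, -4.3]
width: 0.0069
gripper_force: 83.6
```

Request:
drive_tool(rows=[[[0, 0, -0.045], [0.19, -0.84, 0], 0.5], [[0, 0, -0.02], [0.08, -0.4, 0], 0.5], [[0, 0, 0], [0, 0, 0], 0.5], [[0, 0, 0], [0, 0, 0], 0.5]])

```text
clock: 33.1
position: [0.6516, -0.4311, 0.2523]
ee_rot: [-0.0, 0.919, 0.395, -0.0]
contact_force: [-0.1, 0.9, -4.5]
width: 0.0069
gripper_force: 83.6
```

```bash
python3 - <<'E'
from h import *
im,c=snap('wrist','w13.png'); s=manip.get_state(); print(s['position'].round(4),s['ee_rot'].round(4),s['qpos'].round(3),s['moment'].round(2))
R=np.array([[.724,.69],[-.69,.724]])  # columns xm,ym
for a,b in [(-.067,.098),(.067,.098),(-.067,-.098),(.067,-.098)]:
  p=np.array([.5263,-.3131])+R@[a,b]; print((a,b),proj(c,[[*p,.16]]).round(0)*1.25)
E
python3 big.py w13.png w13b.png
```

```text
[ 0.6517 -0.431   0.2524] [-0.      0.9189  0.3946 -0.    ] [-0.673  0.601  0.947  0.     1.595  0.086] [-0.25 -0.2  -0.03]
(-0.067, 0.098) [[-35.   97.5]]
(0.067, 0.098) [[205.  95.]]
(-0.067, -0.098) [[ 58.75 395.  ]]
(0.067, -0.098) [[246.25 396.25]]
```

View pics/w13b.png

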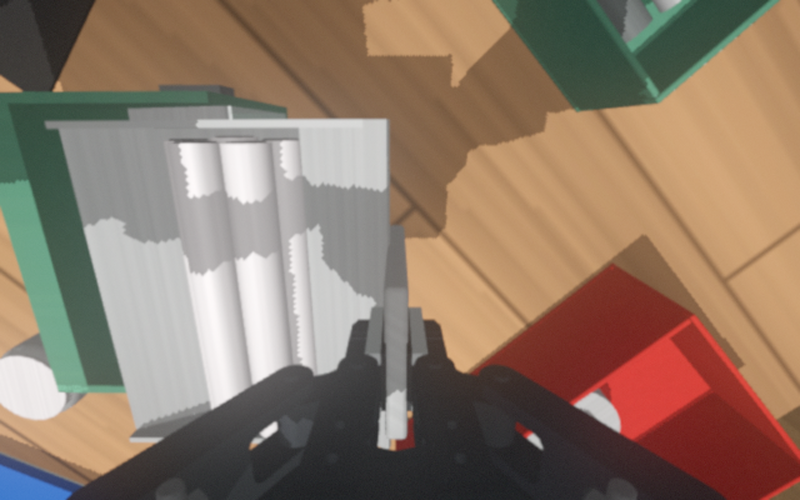

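The wrist view shows the scoop level and parallel with the magazine. The magazine's wall corners at (207,93) and (62,390) match my prediction. I compute the tipping arc about the lip.

```bash
python3 - <<'E'
import numpy as np
W=[(.031,.2164,0),(.026,.190,11),(.020,.165,22),(.018,.156,27),(.017,.150,32),(.015,.140,40),(.015,.137,50)]
t=lambda l:(l[0]+.141*np.cos(np.radians(l[2]))-.036*np.sin(np.radians(l[2])),l[1]+.141*np.sin(np.radians(l[2]))+.036*np.cos(np.radians(l[2])))
for a,b in zip(W,W[1:]):
  A,B=np.array(t(a)),np.array(t(b)); d=B-A; th=np.radians(b[2]-a[2])
  print(b,'TCP',(np.array([.5263,-.3131])+B[0]*np.array([.724,-.69])+.0011*np.array([.69,.724])).round(3),B.round(4),'per row of 8: turn',(-th/8*np.array([.69,.724])).round(4),'cm',(d[0]*np.array([.724,-.69])*100/8).round(3),round(d[1]*100/8,3))
E
```

```text
(0.026, 0.19, 11) TCP [ 0.641 -0.421] [0.1575 0.2522] per row of 8: turn [-0.0166 -0.0174] cm [-0.131  0.125] -0.002
(0.02, 0.165, 22) TCP [ 0.626 -0.407] [0.1372 0.2512] per row of 8: turn [-0.0166 -0.0174] cm [-0.184  0.175] -0.013
(0.018, 0.156, 27) TCP [ 0.619 -0.4  ] [0.1273 0.2521] per row of 8: turn [-0.0075 -0.0079] cm [-0.09   0.086] 0.011
(0.017, 0.15, 32) TCP [ 0.612 -0.393] [0.1175 0.2552] per row of 8: turn [-0.0075 -0.0079] cm [-0.089  0.084] 0.039
(0.015, 0.14, 40) TCP [ 0.599 -0.381] [0.0999 0.2582] per row of 8: turn [-0.012  -0.0126] cm [-0.16   0.152] 0.037
(0.015, 0.137, 50) TCP [ 0.584 -0.366] [0.0781 0.2682] per row of 8: turn [-0.0151 -0.0158] cm [-0.197  0.188] 0.124
```

Request:
drive_tool(rows=[[[-0.0166, -0.0174, 0], [-0.13, 0.125, 0], 0.5], [[-0.0166, -0.0174, 0], [-0.13, 0.125, 0], 0.5], [[-0.0166, -0.0174, 0], [-0.13, 0.125, 0], 0.5], [[-0.0166, -0.0174, 0], [-0.13, 0.125, 0], 0.5], [[-0.0166, -0.0174, 0], [-0.13, 0.125, 0], 0.5], [[-0.0166, -0.0174, 0], [-0.13, 0.125, 0], 0.5], [[-0.0166, -0.0174, 0], [-0.13, 0.125, 0], 0.5], [[-0.0166, -0.0174, 0], [-0.13, 0.125, 0], 0.5]])

```text
clock: 34.15
position: [0.6409, -0.4206, 0.2525]
ee_rot: [0.088, 0.915, 0.393, 0.038]
contact_force: [-0.4, 0.2, -4.0]
width: 0.0066
gripper_force: 83.7
```

Request:
drive_tool(rows=[[[-0.0166, -0.0174, 0], [-0.184, 0.175, -0.013], 0.5], [[-0.0166, -0.0174, 0], [-0.184, 0.175, -0.013], 0.5], [[-0.0166, -0.0174, 0], [-0.184, 0.175, -0.013], 0.5], [[-0.0166, -0.0174, 0], [-0.184, 0.175, -0.013], 0.5], [[-0.0166, -0.0174, 0], [-0.184, 0.175, -0.013], 0.5], [[-0.0166, -0.0174, 0], [-0.184, 0.175, -0.013], 0.5], [[-0.0166, -0.0174, 0], [-0.184, 0.175, -0.013], 0.5], [[-0.0166, -0.0174, 0], [-0.184, 0.175, -0.013], 0.5]])

```text
clock: 35.15
position: [0.6258, -0.4062, 0.2512]
ee_rot: [0.175, 0.902, 0.387, 0.075]
contact_force: [0.1, 0.4, -4.5]
width: 0.007
gripper_force: 83.7
```

```bash
python3 - <<'E'
from h import *
s=manip.get_state(); q=s['ee_rot']; print(s['position'].round(4),s['contact_force'].round(1),s['gripper_force'])
from scipy.spatial.transform import Rotation as T
print(T.from_quat(q[[1,2,3,0]]).as_matrix().round(3), s['qpos'].round(2))
E
```

```text
[ 0.6258 -0.4062  0.2512] [ 0.1  0.4 -4.5] 83.74428749084473
[[ 0.689  0.673  0.271]
 [ 0.725 -0.638 -0.258]
 [-0.001  0.374 -0.927]] [-0.65  0.35  1.44 -0.05  0.97  0.13]
```

Request:
drive_tool(rows=[[[-0.0075, -0.0079, 0], [-0.09, 0.086, 0.011], 0.5], [[-0.0075, -0.0079, 0], [-0.09, 0.086, 0.011], 0.5], [[-0.0075, -0.0079, 0], [-0.09, 0.086, 0.011], 0.5], [[-0.0075, -0.0079, 0], [-0.09, 0.086, 0.011], 0.5], [[-0.0075, -0.0079, 0], [-0.09, 0.086, 0.011], 0.5], [[-0.0075, -0.0079, 0], [-0.09, 0.086, 0.011], 0.5], [[-0.0075, -0.0079, 0], [-0.09, 0.086, 0.011], 0.5], [[-0.0075, -0.0079, 0], [-0.09, 0.086, 0.011], 0.5]])

```text
clock: 36.15
position: [0.6194, -0.4005, 0.2522]
ee_rot: [0.215, 0.893, 0.383, 0.092]
contact_force: [0.5, -0.6, -3.9]
width: 0.0068
gripper_force: 84.1
```

Request:
drive_tool(rows=[[[-0.0075, -0.0079, 0], [-0.09, 0.084, 0.04], 0.5], [[-0.0075, -0.0079, 0], [-0.09, 0.084, 0.04], 0.5], [[-0.0075, -0.0079, 0], [-0.09, 0.084, 0.04], 0.5], [[-0.0075, -0.0079, 0], [-0.09, 0.084, 0.04], 0.5], [[-0.0075, -0.0079, 0], [-0.09, 0.084, 0.04], 0.5], [[-0.0075, -0.0079, 0], [-0.09, 0.084, 0.04], 0.5], [[-0.0075, -0.0079, 0], [-0.09, 0.084, 0.04], 0.5], [[-0.0075, -0.0079, 0], [-0.09, 0.084, 0.04], 0.5]])

```text
clock: 37.15
position: [0.6122, -0.3937, 0.2556]
ee_rot: [0.254, 0.883, 0.379, 0.109]
contact_force: [-0.5, 0.9, -3.3]
width: 0.007
gripper_force: 84.4
```

Request:
drive_tool(rows=[[[-0.012, -0.0126, 0], [-0.16, 0.152, 0.037], 0.5], [[-0.012, -0.0126, 0], [-0.16, 0.152, 0.037], 0.5], [[-0.012, -0.0126, 0], [-0.16, 0.152, 0.037], 0.5], [[-0.012, -0.0126, 0], [-0.16, 0.152, 0.037], 0.5], [[-0.012, -0.0126, 0], [-0.16, 0.152, 0.037], 0.5], [[-0.012, -0.0126, 0], [-0.16, 0.152, 0.037], 0.5], [[-0.012, -0.0126, 0], [-0.16, 0.152, 0.037], 0.5], [[-0.012, -0.0126, 0], [-0.16, 0.152, 0.037], 0.5]])

```text
clock: 38.15
position: [0.5995, -0.3817, 0.259]
ee_rot: [0.316, 0.863, 0.37, 0.135]
contact_force: [-0.6, 1.0, 1.1]
width: 0.0068
gripper_force: 84.8
```

Request:
drive_tool(rows=[[[-0.0151, -0.0158, 0], [-0.197, 0.188, 0.124], 0.5], [[-0.0151, -0.0158, 0], [-0.197, 0.188, 0.124], 0.5], [[-0.0151, -0.0158, 0], [-0.197, 0.188, 0.124], 0.5], [[-0.0151, -0.0158, 0], [-0.197, 0.188, 0.124], 0.5], [[-0.0151, -0.0158, 0], [-0.197, 0.188, 0.124], 0.5], [[-0.0151, -0.0158, 0], [-0.197, 0.188, 0.124], 0.5], [[-0.0151, -0.0158, 0], [-0.197, 0.188, 0.124], 0.5], [[-0.0151, -0.0158, 0], [-0.197, 0.188, 0.124], 0.5]])

```text
clock: 39.15
position: [0.5829, -0.3659, 0.2682]
ee_rot: [0.389, 0.833, 0.357, 0.166]
contact_force: [-4.3, 2.6, 4.3]
width: 0.0067
gripper_force: 85.3
```

Request:
drive_tool(rows=[[[0, 0, 0], [0, 0, 0], 0.5], [[0, 0, 0], [0, 0, 0], 0.5], [[0, 0, 0], [0, 0, 0], 0.5], [[0, 0, 0], [0, 0, 0], 0.5], [[0, 0, 0], [0, 0, 0], 0.5], [[0, 0, 0], [0, 0, 0], 0.5], [[0, 0, 0], [0, 0, 0], 0.5], [[0, 0, 0], [0, 0, 0], 0.5]])

```text
clock: 40.15
position: [0.5831, -0.3662, 0.268]
ee_rot: [0.389, 0.833, 0.357, 0.166]
contact_force: [-4.2, 4.1, 4.8]
width: 0.0069
gripper_force: 85.4
```

I've used all 14 picture views, so from here I check by numbers. The force shows light contact under the lip, so I raise the scoop a little and weigh it.

Request:
drive_tool(rows=[[[0, 0, 0], [0, 0, 0.3], 0.5], [[0, 0, 0], [0, 0, 0.4], 0.5], [[0, 0, 0], [0, 0, 0.5], 0.5], [[0, 0, 0], [0, 0, 0.5], 0.5], [[0, 0, 0], [0, 0, 0.5], 0.5], [[0, 0, 0], [0, 0, 0], 0.5], [[0, 0, 0], [0, 0, 0], 0.5], [[0, 0, 0], [0, 0, 0], 0.5]])

```text
clock: 41.15
position: [0.5835, -0.3665, 0.2899]
ee_rot: [0.389, 0.833, 0.357, 0.166]
contact_force: [0.7, 0.4, -2.5]
width: 0.0068
gripper_force: 84.5
```

```bash
python3 - <<'E'
from h import *
F=[]
for n in('scene','side','wrist'): snap(n,n+'2.png')
for i in range(6): eyes.get_image('wrist'); s=manip.get_state(); F.append(np.r_[s['contact_force'],s['moment']])
print(np.mean(F,0).round(2), s['position'].round(4))
E
```

```text
[ 0.27  0.1  -2.67  0.43  0.49 -0.  ] [ 0.5836 -0.3666  0.2902]
```

The force reads 2.6 N, so the scoop is empty. I level it over the magazine.

Request:
drive_tool(rows=[[[0.0754, 0.079, 0], [0.1, -0.1, 0.3], 0.5], [[0.0754, 0.079, 0], [0.3, -0.3, 0.3], 0.5], [[0.0754, 0.079, 0], [0.5, -0.5, 0.3], 0.5], [[0.0754, 0.079, 0], [1, -1, 0], 0.5], [[0.0754, 0.079, 0], [1.5, -1.5, 0], 0.5], [[0.0754, 0.079, 0], [2, -2, 0], 0.5], [[0.0754, 0.079, 0], [2, -2, 0], 0.5], [[0.0753, 0.0789, 0], [1.5, -1.5, 0], 0.5]])

```text
clock: 42.6
position: [0.674, -0.4572, 0.2996]
ee_rot: [0.0, 0.919, 0.394, 0.0]
contact_force: [0.8, -0.8, -2.3]
width: 0.0069
gripper_force: 84.4
```

Request:
drive_tool(rows=[[[0, 0, 0], [0, 0, 0], 0.5], [[0, 0, 0], [0, 0, 0], 0.5]])

```text
clock: 42.85
position: [0.6728, -0.4558, 0.298]
ee_rot: [-0.0, 0.919, 0.394, 0.0]
contact_force: [0.2, 0.4, -1.0]
width: 0.0068
gripper_force: 84.5
```

```bash
python3 - <<'E'
from h import *
from scipy.spatial.transform import Rotation as T
s=manip.get_state(); q=s['ee_rot']; print(s['position'].round(4),s['contact_force'].round(1),T.from_quat(q[[1,2,3,0]]).as_matrix()[:,1].round(3),s['qpos'].round(2))
C=np.array([.5263,-.3131]);R=np.array([[.724,.69],[-.69,.724]])
for n in('scene','side'):
    im,c=snap(n,n+'3.png'); a=cv2.imread(f'pics/{n}1.png')[:,:,::-1]
    # rectified look at plane z=.10..: sample mag-frame grid on chute surface and slot, before/after
    print(n)
    for b in(-.06,-.03,0,.03,.06):
        row=[]
        for x in(-.035,-.025,-.01,0,.015,.03,.045,.06):
            z=.1+max(0,(x+.018))*.404
            u=proj(c,[[*(C+R@[x,b]),z]])[0].round().astype(int); row.append(f"{int(a[u[1],u[0]].mean())}/{int(im[u[1],u[0]].mean())}")
        print(b,row)
E
```

```text
[ 0.6728 -0.4558  0.298 ] [ 0.2  0.4 -1. ] [ 0.725 -0.689 -0.001] [-0.68  0.66  0.73  0.    1.75  0.08]
scene
-0.06 ['77/78', '84/82', '227/225', '226/224', '226/222', '226/224', '226/224', '226/223']
-0.03 ['80/81', '83/82', '227/224', '227/225', '226/224', '228/226', '228/225', '229/226']
0 ['100/87', '74/106', '241/242', '229/227', '227/224', '229/226', '229/226', '231/229']
0.03 ['82/80', '81/78', '81/78', '79/77', '97/76', '220/202', '231/230', '232/230']
0.06 ['82/80', '83/80', '82/79', '83/79', '81/79', '81/78', '79/78', '78/72']
side
-0.06 ['53/53', '51/53', '52/53', '58/58', '86/87', '169/172', '170/172', '168/172']
-0.03 ['55/63', '56/133', '166/170', '169/173', '168/172', '170/173', '170/174', '170/173']
0 ['55/57', '54/131', '167/170', '171/174', '170/174', '170/174', '172/176', '173/176']
0.03 ['55/61', '55/135', '170/174', '172/174', '170/174', '174/177', '173/176', '173/176']
0.06 ['42/43', '41/44', '171/174', '171/143', '170/167', '174/150', '173/118', '175/100']
```

Request:
drive_tool(rows=[[[0, 0, 0.06], [-0.3, 1.2, 0], 0.5], [[0, 0, 0.12], [-0.6, 2.4, 0], 0.5], [[0, 0, 0.125], [-0.63, 2.48, 0], 0.5], [[0, 0, 0.125], [-0.63, 2.48, 0], 0.5], [[0, 0, 0.125], [-0.63, 2.48, 0], 0.5], [[0, 0, 0.125], [-0.63, 2.48, 0], 0.5], [[0, 0, 0.125], [-0.63, 2.48, 0], 0.5], [[0, 0, 0.125], [-0.63, 2.48, 0], 0.5]])

```text
clock: 43.95
position: [0.6243, -0.2687, 0.3019]
ee_rot: [0.002, 0.643, 0.766, 0.001]
contact_force: [0.1, 0.5, -2.8]
width: 0.0069
gripper_force: 84.5
```

Request:
drive_tool(rows=[[[0, 0, 0.125], [-0.63, 2.48, 0], 0.5], [[0, 0, 0.125], [-0.63, 2.48, 0], 0.5], [[0, 0, 0.125], [-0.63, 2.48, 0], 0.5], [[0, 0, 0.125], [-0.63, 2.48, 0], 0.5], [[0, 0, 0.125], [-0.63, 2.48, 0], 0.5], [[0, 0, 0.125], [-0.63, 2.48, 0], 0.5], [[0, 0, 0.125], [-0.63, 2.48, 0], 0.5], [[0, 0, 0.125], [-0.63, 2.48, 0], 0.5]])

```text
clock: 44.95
position: [0.5734, -0.0707, 0.3015]
ee_rot: [0.002, 0.197, 0.98, -0.0]
contact_force: [-0.3, 0.8, -2.0]
width: 0.0068
gripper_force: 84.5
```

Request:
drive_tool(rows=[[[0, 0, 0.125], [-0.63, 2.48, 0], 0.5], [[0, 0, 0.125], [-0.63, 2.48, 0], 0.5], [[0, 0, 0.125], [-0.63, 2.48, 0], 0.5], [[0, 0, 0.055], [-0.26, 0.9, 0], 0.5], [[0, 0, 0], [0, 0, 0], 0.5], [[0, 0, 0], [0, 0, 0], 0.5], [[0, 0, 0], [0, 0, 0], 0.5]])

```text
clock: 45.82
position: [0.5537, 0.0106, 0.2996]
ee_rot: [0.0, -0.014, 1.0, -0.0]
contact_force: [-0.5, 0.6, -3.1]
width: 0.007
gripper_force: 84.5
```

```bash
python3 - <<'E'
from h import *
from scipy.spatial.transform import Rotation as T
s=manip.get_state(); q=s['ee_rot']; M=T.from_quat(q[[1,2,3,0]]).as_matrix(); print(s['position'].round(4),s['contact_force'].round(1),M.round(3),np.degrees(np.arctan2(M[1,1],M[0,1])))
# mat corners from clear pictures scene1/side1
S=eyes.get_calibration('scene')
for u,v in [(205,230),(288,260),(238,327),(147,292)]: print(onz(S,u/2+180,v/2+90,.004)[:2].round(4))
E
```

```text
[0.5537 0.0106 0.2996] [-0.5  0.6 -3.1] [[-1.    -0.028  0.   ]
 [-0.028  1.    -0.001]
 [-0.    -0.001 -1.   ]] 91.59716793868348
[ 0.4842 -0.127 ]
[0.4628 0.0314]
[0.63   0.0618]
[ 0.6548 -0.1012]
```

Request:
drive_tool(rows=[[[0, 0, 0.063], [-0.27, 1.2, -2], 0.5], [[0, 0, 0.063], [-0.27, 1.15, -4], 0.5], [[0, 0, 0], [0, 0, -5], 0.5], [[0, 0, 0], [0, 0, -5], 0.5], [[0, 0, 0], [0, 0, -3.5], 0.5], [[0, 0, 0], [0, 0, -1.5], 0.5], [[0, 0, 0], [0, 0, 0], 0.5], [[0, 0, 0], [0, 0, 0], 0.5]])

```text
clock: 46.82
position: [0.5501, 0.0343, 0.0908]
ee_rot: [0.001, -0.077, 0.997, -0.0]
contact_force: [-0.1, -0.4, -2.0]
width: 0.0072
gripper_force: 84.5
```

Request:
drive_tool(rows=[[[0, 0, 0], [-0.1, 0, -1], 0.5], [[0, 0, 0], [0, 0, -0.7], 0.5], [[0, 0, 0], [0, 0, -0.3], 0.5], [[0, 0, 0], [0, 0, -0.2], 0.5], [[0, 0, 0], [0, 0, 0], 0.5], [[0, 0, 0], [0, 0, 0], 0.5]])

```text
clock: 47.58
position: [0.5474, 0.0346, 0.0679]
ee_rot: [-0.0, -0.077, 0.997, -0.0]
contact_force: [-2.9, 1.2, 5.8]
width: 0.0065
gripper_force: 85.5
```

Request:
drive_tool(rows=[[[0, 0, 0], [0, 0, 0], 1.5], [[0, 0, 0], [0, 0, 0], 3], [[0, 0, 0], [0, 0, 0], 3], [[0, 0, 0], [0, 0, 0], 3], [[0, 0, 0], [0, 0, 3], 3], [[0, 0, 0], [0, 0, 5], 3], [[0, 0, 0], [0, 0, 6], 3], [[0, 0, 0], [0, 0, 6], 3]])

```text
clock: 48.58
position: [0.5473, 0.0345, 0.269]
ee_rot: [-0.0, -0.077, 0.997, -0.0]
contact_force: [1.3, -0.1, 0.1]
width: 0.0301
gripper_force: 0.0
```

Request:
drive_tool(rows=[[[0, 0, -0.1], [0, -4, 4], 3], [[0, 0, -0.15], [0, -5, 3], 3], [[0, 0, -0.18], [0.5, -6, 3], 3], [[0, 0, -0.18], [0.5, -6, 0], 3], [[0, 0, -0.18], [0.5, -6, 0], 3], [[0, 0, -0.18], [0, -5, 0], 3], [[0, 0, -0.18], [0, 0, 0], 3], [[0, 0, -0.18], [0, 0, 0], 3]])

```text
clock: 49.58
position: [0.562, -0.2824, 0.3644]
ee_rot: [-0.001, 0.557, 0.83, 0.0]
contact_force: [0.7, 0.3, -0.3]
width: 0.0299
gripper_force: 0.0
```

Request:
drive_tool(rows=[[[0, 0, -0.18], [0, 0, 0], 3], [[0, 0, -0.18], [0, 0, 0], 3], [[0, 0, -0.18], [0, 0, 0], 3], [[0, 0, -0.18], [0, 0, 0], 3], [[0, 0, -0.18], [0, 0, 0], 3], [[0, 0, -0.18], [0, 0, 0], 3], [[0, 0, 0], [0, 0, 0], 3], [[0, 0, 0], [0, 0, 0], 3]])

```text
clock: 50.58
position: [0.5622, -0.2812, 0.365]
ee_rot: [-0.0, 0.903, 0.43, 0.0]
contact_force: [-0.1, 0.2, 0.5]
width: 0.0299
gripper_force: 0.0
```

```bash
python3 - <<'E'
from h import *
s=manip.get_state(); print(s['position'].round(4),s['ee_rot'].round(3),s['qpos'].round(2))
im,c=snap('wrist','w14.png'); o,d=ray(c,320,200); print('cam',o.round(3),d.round(2))
C=np.array([.5263,-.3131]);R=np.array([[.724,.69],[-.69,.724]])
for b in np.arange(-.09,.091,.015):
    row=[]
    for x in np.arange(-.05,.021,.005):
        u=proj(c,[[*(C+R@[x,b]),.1]])[0].round().astype(int)
        row.append('%3d'%im[u[1],u[0]].mean() if 0<=u[0]<640 and 0<=u[1]<400 else ' -1')
    print('%.3f'%b,*row)
E
```

```text
[ 0.5622 -0.2812  0.365 ] [-0.     0.903  0.43   0.   ] [-0.57  0.32  1.14  0.    1.68  0.11]
cam [ 0.612 -0.22   0.497] [-0.18 -0.24 -0.95]
-0.090 116 117 111  62  65  82  84 108 128 133 138 137 138 136 140
-0.075 116 114 115  80  71  82  85 163 178 193 201 200 201 200 203
-0.060  97  83  84  88  87  86  86 199 200 200 202 202 201 201 203
-0.045 108  85  88 101 102 125 120 192 200 201 203 203 202 201 205
-0.030  96  86  85 101 111 165 178 201 200 203 204 205 202 203 205
-0.015 104  86  88 103 117 162 176 201 200 204 203 206 202 205 206
0.000  90  85  86 102 107 164 178 199 201 205 205 206 203 204 206
0.015 103  85  90 105 113 165 178 202 201 205 204 207 204 206 205
0.030  89  87  89 102 117 163 178 203 201 205 205 207 203 206 206
0.045  95  86  88 102 108 164 179 203 201 205 205 207 203 204 205
0.060 108  86  85 101 114 165 179 200 201 205 204 207 203 204 205
0.075  93  83  85 101 116 162 179 203 201 204 205 206 203 204 205
0.090 135 127 137 133 138 140 134 154 149 161 155 150 161 153 153
```

```bash
python3 - <<'E'
from h import *
for n,(x0,x1,y0,y1) in (('scene',(250,325,190,255)),('side',(315,390,180,250))):
    im,c=snap(n,n+'4.png'); a=cv2.imread(f'pics/{n}0.png')
    A,B=[cv2.cvtColor(q,cv2.COLOR_BGR2GRAY)[y0:y1,x0:x1].astype(np.float32) for q in(a,np.ascontiguousarray(im[:,:,::-1]))]
    print(n,'shift px',cv2.phaseCorrelate(A,B),'mean diff',np.abs(A-B).mean())
    f=np.abs(cv2.cvtColor(a,cv2.COLOR_BGR2GRAY).astype(int)-cv2.cvtColor(im,cv2.COLOR_RGB2GRAY))>60
    k,l,st,ce=cv2.connectedComponentsWithStats(f.astype(np.uint8)); print([(ce[i].round().tolist(),int(st[i,4])) for i in range(1,k) if st[i,4]>40])
s=manip.get_state(); print(s['contact_force'].round(1))
E
```

```text
scene shift px ((0.8910375286794405, -0.02325577121496991), 0.7899329729433413) mean diff 27.043898
[([199.0, 2.0], 118), ([504.0, 3.0], 134), ([562.0, 44.0], 705), ([514.0, 36.0], 103), ([213.0, 70.0], 1103), ([536.0, 62.0], 536), ([559.0, 77.0], 63), ([437.0, 116.0], 636), ([415.0, 108.0], 140), ([379.0, 117.0], 42), ([394.0, 124.0], 60), ([533.0, 150.0], 1230), ([370.0, 133.0], 71), ([427.0, 136.0], 59), ([505.0, 145.0], 60), ([364.0, 152.0], 77), ([409.0, 159.0], 136), ([508.0, 161.0], 83), ([364.0, 167.0], 65), ([419.0, 175.0], 540), ([404.0, 199.0], 1709), ([286.0, 218.0], 1651), ([361.0, 224.0], 196), ([397.0, 217.0], 112), ([198.0, 231.0], 343), ([441.0, 240.0], 340), ([317.0, 236.0], 234), ([388.0, 238.0], 201), ([238.0, 240.0], 83), ([330.0, 255.0], 234), ([410.0, 257.0], 163), ([481.0, 272.0], 383), ([497.0, 275.0], 391), ([444.0, 275.0], 120), ([383.0, 285.0], 272)]
side shift px ((0.395131318474057, 0.07835349877859699), 0.6740998190420645) mean diff 24.09219
[([243.0, 34.0], 1771), ([176.0, 14.0], 591), ([76.0, 24.0], 1093), ([122.0, 24.0], 1464), ([288.0, 58.0], 1385),
[... 214 characters left out ...]
], 67), ([255.0, 142.0], 241), ([219.0, 149.0], 66), ([239.0, 151.0], 73), ([118.0, 151.0], 60), ([310.0, 153.0], 110), ([232.0, 156.0], 42), ([422.0, 163.0], 431), ([277.0, 163.0], 83), ([243.0, 176.0], 195), ([219.0, 172.0], 77), ([399.0, 179.0], 47), ([333.0, 181.0], 124), ([281.0, 179.0], 128), ([241.0, 201.0], 447), ([195.0, 196.0], 62), ([294.0, 196.0], 141), ([258.0, 200.0], 106), ([333.0, 210.0], 97), ([202.0, 217.0], 131), ([352.0, 224.0], 401), ([155.0, 242.0], 86), ([128.0, 247.0], 340), ([206.0, 248.0], 138), ([218.0, 258.0], 57), ([387.0, 262.0], 83), ([185.0, 257.0], 68), ([240.0, 266.0], 115), ([161.0, 277.0], 125), ([233.0, 281.0], 43), ([212.0, 290.0], 137)]
[ 0.3 -0.4 -0.3]
```

The scoop is back within about 2 mm of where it started. The chute is clear, and the last tube in the magazine sits where a fifth tube in a row would be. The robot touches nothing.

```bash
python3 -c "
from rig import job
print(job.sign_off())"
```

```text
the job is handed in; nothing more can be done
None
```

I laid all five tubes in the scoop, poured them through the slot into the magazine, set the empty scoop back on its mat and handed the job in; the last checks were by force readings and pixel measurements, and the hand-in gave no verdict.

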